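Size a turned pin in the tapered gauge

TASK

Stand the tall turned pin in the wide mouth of the tapered gauge slot, slide it gently along the slot floor until it wedges between the jaws (a push of about 10 N), and let go of it, wedged and upright. Then slide the gauge's cursor up to the pin, until its edge just touches the pin without pushing it loose, to mark the reading. Leave the other things on the table where they are.

Things in the scene. Friction and masses are not known exactly. Their poses are not given: they have to be found in the camera images.
- pin: the part: a plain ground steel pin with a dark groove round it near the top, 22 mm in diameter, 90 mm tall, 0.2 to 0.3 kg, standing upright and loose; taller than the stepped plug (44 mm) and the ring (24 mm) that stand near it. Origin: centre of its lower end; z along its axis.
- pin_mark (a point): point on the pin's axis 36 mm above its lower end, the height at which the cursor's edge meets it once the pin stands in the slot
- gauge: fixed tapered gauge: dark steel base plate 8 mm thick (its top is the slot floor), x -100 to +170 mm, y -55 to +110 mm, with two steel jaws on it that rise to 36 mm above the table. Origin: on the table under the nominal centre of the slot. x along the slot from the wide mouth to the narrow end, y across it towards the cursor's rail, z up
- slot_mouth (a point): on the slot floor in the wide mouth part, at the gauge's x = -68 mm, y = 0, 8 mm above the table: a good place to set the pin down. The slot is nominally 22 mm wide at the gauge's x = 0 and narrows by 1 mm every 8 mm; the jaws run from x = -90 mm (33 mm wide) to +90 mm (11 mm wide); open above and at both ends. Axes as the gauge's
- slot_mid (a point): on the slot floor at the gauge's x = 0, y = 0. The plain jaw, at -y, is clamped up to 2 mm nearer or farther than nominal, differently each time and not measured, so the slot's middle is up to 1 mm off y = 0, and the 22 mm pin wedges anywhere from 16 mm before to 16 mm beyond this point (in x), and some mm farther in under load. Axes as the gauge's
- fixed_jaw: the jaw on the +y side of the slot, with graduation lines on its top; its pose has the gauge's origin and axes. Its working face is at y = 11 mm at x = 0 and leans in by 1 mm per 16 mm towards +x. Jaw thickness 30 mm, height 8 to 36 mm above the table. More than 40 N between the pin and this face spoils it. A pin that is left wedged keeps pressing on it.
- cursor (a joint): slide of the aluminium cursor along the gauge, m: 0 parked at the narrow end, growing towards the mouth (the gauge's -x), up to 0.15; starts at 0 to 0.03. It slides with about 1 N of friction and stays where it is left.
- cursor_edge (a point): centre of the cursor's flat reading edge, 44 mm above the table over the middle of the slot, facing the gauge's -x, axes as the gauge's; at the gauge's x = 120 mm minus the joint value. The edge is one side of an arm 14 mm thick (x), 10 mm high, that crosses over the jaws. It touches the pin when the pin's axis is 11 mm off in -x. A push of some 6 N or more on the pin can loosen it
- cursor_tab (a point): middle of the top of the upright tab by which the cursor is slid: 14 mm thick along the gauge's x, 26 mm wide along its y, 35 mm tall; its top is 84 mm above the table, on the rail 85 mm to the slot's +y side, 20 mm in +x from the reading edge
- plug: bystander: stepped steel plug, 34 mm across the foot, 20 mm across the top, 44 mm tall; origin under its centre
- ring: bystander: steel ring, 48 mm across, 34 mm bore, 24 mm tall; origin under its centre
- vblock: bystander: dark steel V-block about 50 x 50 x 30 mm; origin under its centre
- sleeve: bystander: copper cylinder, 24 mm across, 60 mm tall; origin under its centre
- refball: bystander: white ball on a dark stem and 60 mm round foot, 99 mm tall; origin under its centre
- cleaner: bystander: white bottle, 60 mm across, 170 mm tall; origin under its centre
Mind the look-alikes: they are no part of the job. What is shaped like the pin but purple or red is not meant.

How it is judged:
By the outcome, as a careful person would: the job done as asked, in the order asked, and still so for the second after the job is handed in, with the robot touching nothing.
It also fails if it takes over 72 s, if anything falls off the work surface, if the arm or the gripper's body presses on something with over 40 N, if the wrist force passes 120 N, or if a joint passes its speed limit or range.

ROBOT

A 6-joint arm with a two-finger parallel gripper is mounted at the origin on the work surface. World frame = base frame: x ahead of the robot, y to its left, z up, the work surface at z = 0. Lengths are in m, angles in rad, forces in N, time in s.
With the tool pointing down it reaches from about 0.375 to 0.9 m from the base axis. Payload 3.1 kg.
Tool frame: the origin (TCP) lies midway between the tips of the shut fingers; the grasp point (between the pads) lies manip.grip_depth behind it (manip.grip_depth is the distance from the TCP to the grasp point, in m); z points along the fingers, y is the direction in which the jaws open and shut (so a half turn about z gives the same grasp; the last joint's range is limited). The gripper opens to 85 mm and grips with 20 to 120 N. Pads are 22 mm wide; open, the fingers measure 114 mm over their backs; the gripper's body (76 mm by 85 mm) begins 54 mm behind the grasp point. The pads swing forward as they close: fully open they stand 13 mm farther back than shut.
Start: joints at [-1.304, 0.527, 1.433, -0, 1.181, -0.178], TCP at [0.269, -0.564, 0.231] pointing down, gripper open.
Joint ranges: [-3.08, 3.08], [-0.75, 2.2], [0.22, 2.44], [-1.43, 4.57], [0, 2.65], [-2.85, 2.85]. Speed limits (rad/s): [2.79, 2.79, 3.14, 3.14, 3.14, 3.14].

INTERFACE

Orientations are given as a unit quaternion [x, y, z, w].
In Python, from station import manip, vision gives the robot as it stands.
- The arm moves only by the shell command python3 -m crank 'ROWS' [FORCE]. ROWS is JSON, a list of rows, each an object with "grip": the closure, from 0 (fully open) to 1 (shut); "offset": the shift along the tool's x, y, z in mm, a list of three; "angular": the turn, a rotation vector about the tool's x, y, z in degrees, a list of three. A call has 1 to 10 rows; each row is the pose to reach, as a shift and turn from the pose commanded when the call began, along the tool's axes at that moment; what a row does not reach only later rows make up. A row lasts 1/10 s, in which the tool goes at most 50 mm and 8.59 degrees, less where a joint would pass 70% of its speed; a pose out of reach is approached as far as the arm can. A call with a gripper value outside its range is refused whole. The fingers move at their own pace and stop on an object; FORCE is the grip in N (left out, the last holds). Time passes only in rows, so rows that repeat a pose let the fingers close. It gives the time, the measured TCP pose, the force and the opening at its end, in the units of the state.
- manip.sense(): the state, without advancing time (a new reading comes with each control period).
- vision.snapshot(name): name is "side" or "top" or "wrist"; returns a dict with "pixels" (384x512x3 uint8, red, green, blue), "intrinsics" (3x3 intrinsics, pixels), "R" (3x3) and "t" (3): a world point X has camera coordinates R X + t. Camera axes: x right, y down, z forward; pixel columns grow to the right and rows downward; lengths in m; the calibration is good to about 2 mm. A picture is of the moment at which its call begins. There is no depth.
- manip.sign_off(): hands the job in, once; it reports no verdict.
The state is a dict: "t": time; "q": joint angles; "qd": joint speeds; "tau": joint torques, N m; "tcp_pos": TCP position; "tool_rot": TCP orientation; "force": force on the tool from outside, world axes, zero at the start; "ft_torque": the same for the moment, N m; "finger_gap": opening from 0.0 (shut) to 1.0 (fully open).
Only numpy, scipy, OpenCV 4.12 (cv2) and the standard library are available. Lean on these libraries where they do the work, as an engineer would, in place of code of your own. Each camera call takes 0.05 s, during which the arm holds its last target.

## Working session

There is one attempt and no reset: what is moved stays moved. The work goes in short steps, Python scripts to look and compute and a shell command to move; the robot and the scene stay as the last step left them, time stands still between calls to the robot, and variables do not carry over. Pictures are saved under pics/ and viewed, and the job is handed in when it is done.

```bash
mkdir -p pics; ls
cat > h.py <<'E'
import numpy as np, cv2
from station import manip, vision
def snap(n,f):
    s=vision.snapshot(n); cv2.imwrite('pics/'+f,cv2.cvtColor(np.asarray(s['pixels']),cv2.COLOR_RGB2BGR))
    np.savez('pics/'+f+'.npz',**{k:np.asarray(s[k]) for k in('pixels','intrinsics','R','t')}); return s
def load(f): return np.load('pics/'+f+'.npz')
def back(s,u,v,z):
    K,R,t=np.array(s['intrinsics']),np.array(s['R']),np.array(s['t'])
    d=R.T@np.linalg.solve(K,[u,v,1.]); c=-R.T@t
    return c+d*(z-c[2])/d[2]
def proj(s,X):
    K,R,t=np.array(s['intrinsics']),np.array(s['R']),np.array(s['t'])
    p=K@(R@np.array(X,float)+t); return p[:2]/p[2]
E
python3 - <<'E'
from h import *
for n in('top','side','wrist'):
    s=snap(n,n+'0.png'); print(n,(-np.array(s['R']).T@s['t']).round(3))
print(manip.sense(),manip.grip_depth)
E
```

```text
pics
top [0.475 0.104 1.369]
side [ 0.346 -0.846  0.784]
wrist [ 0.333 -0.534  0.374]
{'t': 0.15, 'q': array([-1.30452551e+00,  5.28276180e-01,  1.43364532e+00, -1.12337639e-05,
        1.18138608e+00, -1.78511251e-01]), 'qd': array([-0.00084451, -0.00180194, -0.00470512,  0.0007487 , -0.00144777,
        0.00016273]), 'tau': array([ 1.16325798e-03, -4.42744482e+01, -1.78275597e+01, -2.86599452e-04,
        5.59167107e-03,  1.30674658e-05]), 'tcp_pos': array([ 0.26877958, -0.56362811,  0.23053206]), 'tool_rot': array([ 9.75372036e-01,  2.20564404e-01, -4.28027179e-05, -8.56409040e-04]), 'force': array([-0.14831016, -0.28479249,  0.8036851 ]), 'ft_torque': array([-0.01538405, -0.00650754, -0.02251006]), 'finger_gap': 0.99940375324448} 0.0187
```

View pics/top0.png

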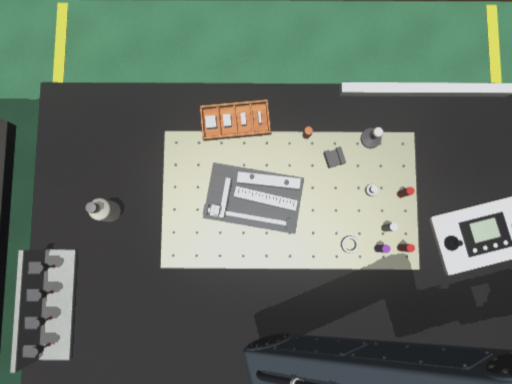

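View pics/side0.png

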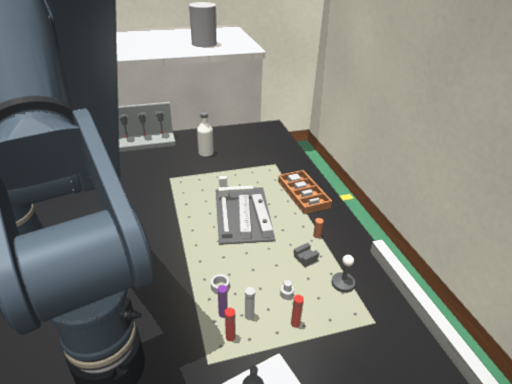

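View pics/wrist0.png

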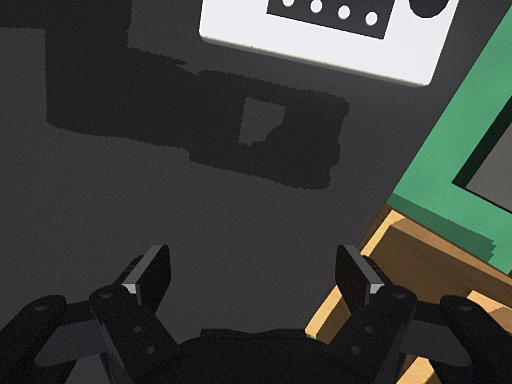

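Top view: pin (light grey) at about (391,227), purple at (384,248), reds at (408,191)/(408,248), plug (372,190), ring (349,244), gauge centred near (255,198). Zooming in.

Run:
```python
from h import *
t=cv2.imread('pics/top0.png'); s=cv2.imread('pics/side0.png')
cv2.imwrite('pics/z1.png',cv2.resize(t[155:240,195:310],None,fx=6.9,fy=6.9,interpolation=2))
cv2.imwrite('pics/z2.png',cv2.resize(t[175:265,335:425],None,fx=6.6,fy=6.6,interpolation=2))
cv2.imwrite('pics/z3.png',cv2.resize(s[170:345,190:340],None,fx=3.4,fy=3.4,interpolation=2))
T=load('top0.png');print(T['intrinsics'],T['R'].round(3))
for p in[(391,227),(255,198),(163,132),(418,268)]:print(p,back(T,*p,0))
```

```text
[[471.13910834   0.         252.60122958]
 [  0.         471.13910834 180.94559557]
 [  0.           0.           1.        ]] [[ 0.006 -1.    -0.002]
 [-0.992 -0.006 -0.128]
 [ 0.128  0.003 -0.992]]
(391, 227) [ 0.51923203 -0.29286903  0.        ]
(255, 198) [0.60094178 0.10082468 0.        ]
(163, 132) [0.79598455 0.37520683 0.        ]
(418, 268) [ 0.40296091 -0.3663902   0.        ]
```

View pics/z1.png

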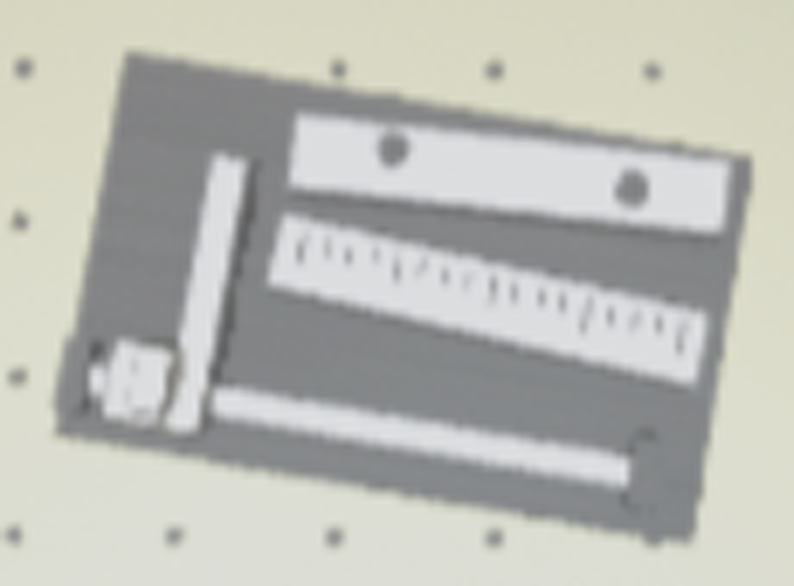

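View pics/z2.png

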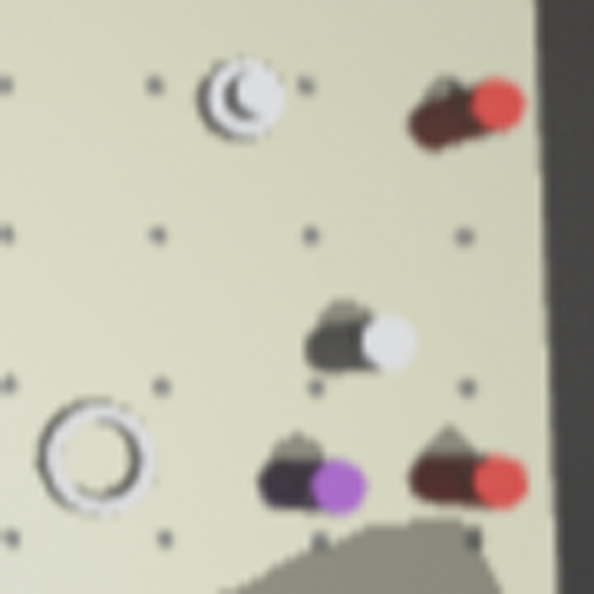

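View pics/z3.png

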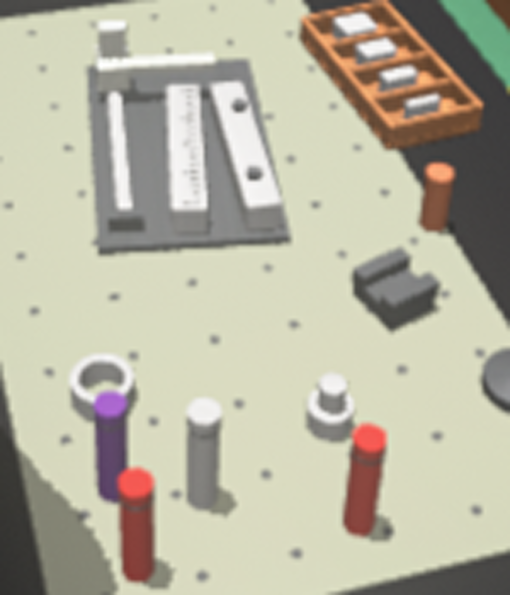

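Run:
```python
from h import *
from scipy.optimize import least_squares
T=load('top0.png');S=load('side0.png')
f=lambda U,V,k,o:(o[0]+(U+.5)/k-.5,o[1]+(V+.5)/k-.5)
t=lambda U,V:f(U,V,6.9,(195,155))
s=lambda U,V:f(U,V,3.4,(190,170))
for L in ('t','ts','s'):
  obs=[]
  if 't' in L: obs+=[(T,t(127,52),(.17,-.055)),(T,t(750,157),(-.1,-.055)),(T,t(692,540),(-.1,.11)),(T,t(57,432),(.17,.11))]
  if 's' in L: obs+=[(S,s(248,62),(.17,-.055)),(S,s(290,238),(-.1,-.055)),(S,s(100,248),(-.1,.11)),(S,s(90,68),(.17,.11))]
  def r(p):
    c,q=np.cos(p[2]),np.sin(p[2]);o=[]
    for C,uv,(x,y) in obs:o+=list(proj(C,(p[0]+c*x-q*y,p[1]+q*x+c*y,.008))-uv)
    return o
  a=least_squares(r,[.6,.1,1.6]);print(L,a.x,np.degrees(a.x[2]),np.round(a.fun,1))
pt=f(388,342,6.6,(335,175));print('pin top',pt,back(T,*pt,.09))
ps=s(204,411);print(ps,back(S,*ps,.09))
for n,U in(('purple',(339,487)),('red',(500,482)),('red2',(496,104))):print(n,back(T,*f(*U,6.6,(335,175)),.09))
print('plug',back(T,*f(254,95,6.6,(335,175)),.044),'ring',back(T,*f(95,457,6.6,(335,175)),.024))
```

```text
t [0.62424365 0.06648771 1.40938946] 80.75206761537088 [-0.3 -0.3  0.5 -0.3  0.1  0.3 -0.3  0.3]
ts [0.62458348 0.06614261 1.40639739] 80.58063470755572 [-0.1 -0.6  0.7 -0.3  0.1  0.3 -0.3 -0.1  0.2 -0.7  0.4 -0.2 -0.5  0.4
 -1.  -0.2]
s [0.62494255 0.06543817 1.40155744] 80.3033259927351 [ 0.6 -0.6  0.4  0.  -0.5  0.4 -0.6 -0.2]
pin top (393.3636363636364, 226.3939393939394) [ 0.51796687 -0.27317913  0.09      ]
(249.64705882352942, 290.52941176470586) [ 0.51848841 -0.27345937  0.09      ]
purple [ 0.45906442 -0.25138169  0.09      ]
red [ 0.46149876 -0.31693     0.09      ]
red2 [ 0.61624126 -0.32091014  0.09      ]
plug [ 0.62457636 -0.23273742  0.044     ] ring [ 0.47032486 -0.16562136  0.024     ]
```

```bash
cat >> h.py <<'E'
from scipy.spatial.transform import Rotation as Ro
G=np.array([.6245,.0663]);YAW=np.radians(80.65)
gx=np.array([np.cos(YAW),np.sin(YAW)]);gy=np.array([-gx[1],gx[0]])
def g2w(x,y): return G+x*gx+y*gy
def w2g(p): d=np.array(p)[:2]-G; return np.array([d@gx,d@gy])
def target_rot():  # tool y = -gauge x, z down
    y=np.r_[-gx,0];z=np.array([0,0,-1.]);return Ro.from_matrix(np.c_[np.cross(y,z),y,z])
def plan(pos,rot=None):
    st=manip.sense();R=Ro.from_quat(st['tool_rot']);rot=rot or target_rot()
    print('offset',(R.inv().apply(np.array(pos)-st['tcp_pos'])*1e3).round(1),'ang',np.degrees((R.inv()*rot).as_rotvec()).round(2))
def show():
    st=manip.sense();f=np.array(st['force'])
    print('t',round(st['t'],2),'tcp',np.round(st['tcp_pos'],4),'g',(w2g(st['tcp_pos'])*1e3).round(2),'F gx,gy,z',np.round([f[:2]@gx,f[:2]@gy,f[2]],2),'gap',round(st['finger_gap'],3))
E
python3 -c "
from h import *
plan((.518,-.2733,.17))"
```

```text
offset [ 349.9 -154.7   60.9] ang [-1.000e-01  1.000e-02  3.483e+01]
```

```bash
python3 -m crank '[{"grip":0.4,"offset":[350,-155,61],"angular":[0,0,34.8]},{"grip":0.4,"offset":[350,-155,61],"angular":[0,0,34.8]},{"grip":0.4,"offset":[350,-155,61],"angular":[0,0,34.8]},{"grip":0.4,"offset":[350,-155,61],"angular":[0,0,34.8]},{"grip":0.4,"offset":[350,-155,61],"angular":[0,0,34.8]},{"grip":0.4,"offset":[350,-155,61],"angular":[0,0,34.8]},{"grip":0.4,"offset":[350,-155,61],"angular":[0,0,34.8]},{"grip":0.4,"offset":[350,-155,61],"angular":[0,0,34.8]},{"grip":0.4,"offset":[350,-155,61],"angular":[0,0,34.8]},{"grip":0.4,"offset":[350,-155,61],"angular":[0,0,34.8]}]' 60
python3 - <<'E'
from h import *
show(); s=snap('wrist','w1.png');snap('side','s1.png')
show(); print(proj(s,(.518,-.2733,.09)),proj(s,(.518,-.2733,0)))
plan((.518,-.2733,.034))
E
```

```text
t: 1.15
tcp_pos: [0.5185, -0.2725, 0.1698]
tool_rot: [0.997, -0.08, -0.001, -0.0]
force: [0.5, 0.4, 0.4]
finger_gap: 0.6
t 1.15 tcp [ 0.5185 -0.2725  0.1698] g [-351.54   49.53] F gx,gy,z [ 0.47 -0.47  0.35] gap 0.6
t 1.25 tcp [ 0.5178 -0.2744  0.1703] g [-353.48   49.96] F gx,gy,z [0.24 0.5  0.77] gap 0.599
[253.23591818 205.78045545] [253.13171246 181.82311854]
offset [ 1.000e-01 -1.100e+00  1.363e+02] ang [0.02 0.01 0.  ]
```

View pics/w1.png

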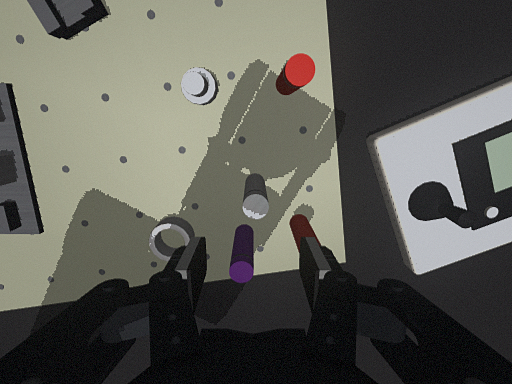

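```bash
python3 -m crank '[{"grip":0.4,"offset":[0,-1,40],"angular":[0,0,0]},{"grip":0.4,"offset":[0,-1,80],"angular":[0,0,0]},{"grip":0.4,"offset":[0,-1,110],"angular":[0,0,0]},{"grip":0.4,"offset":[0,-1,130],"angular":[0,0,0]},{"grip":0.4,"offset":[0,-1,136],"angular":[0,0,0]},{"grip":0.4,"offset":[0,-1,136],"angular":[0,0,0]},{"grip":0.4,"offset":[0,-1,136],"angular":[0,0,0]}]'
python3 - <<'E'
from h import *
show(); snap('side','s2.png')
i=cv2.imread('pics/s2.png');cv2.imwrite('pics/s2z.png',cv2.resize(i[200:350,170:330],None,fx=4,fy=4))
E
```

```text
t: 1.95
tcp_pos: [0.5187, -0.274, 0.0354]
tool_rot: [0.997, -0.082, 0.001, 0.001]
force: [0.4, -1.1, -0.2]
finger_gap: 0.6
t 1.95 tcp [ 0.5187 -0.274   0.0354] g [-352.96   49.09] F gx,gy,z [-1.06 -0.59 -0.2 ] gap 0.6
```

View pics/s2z.png

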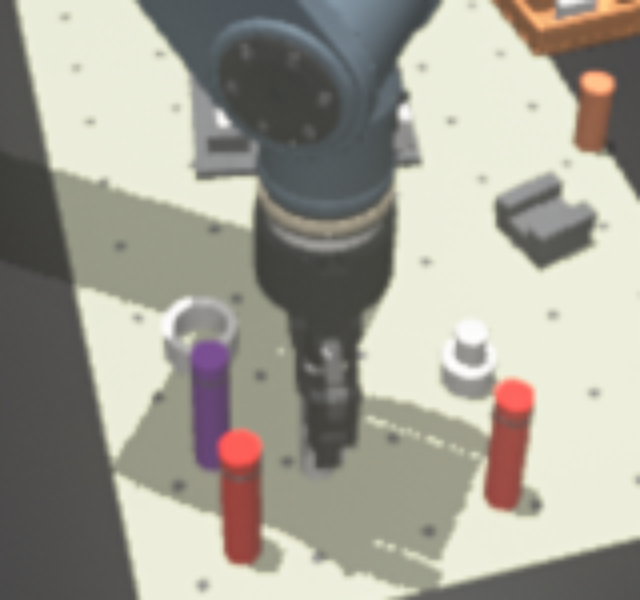

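```bash
python3 -m crank '[{"grip":0.7,"offset":[0,0,0],"angular":[0,0,0]},{"grip":0.75,"offset":[0,0,0],"angular":[0,0,0]},{"grip":0.85,"offset":[0,0,0],"angular":[0,0,0]},{"grip":0.9,"offset":[0,0,0],"angular":[0,0,0]},{"grip":0.9,"offset":[0,0,0],"angular":[0,0,0]},{"grip":0.9,"offset":[0,0,0],"angular":[0,0,0]}]' 60
python3 - <<'E'
from h import *
show(); plan((.518,-.2733,.15))
E
```

```text
t: 2.6
tcp_pos: [0.519, -0.2732, 0.0355]
tool_rot: [0.997, -0.081, 0.001, 0.001]
force: [-0.4, 0.3, 6.3]
finger_gap: 0.242
t 2.6 tcp [ 0.519  -0.2732  0.0355] g [-352.13   48.9 ] F gx,gy,z [0.28 0.47 6.3 ] gap 0.242
offset [  -0.8    0.4 -114.5] ang [ 0.07 -0.11  0.06]
```

```bash
python3 -m crank '[{"grip":0.9,"offset":[0,0,-10],"angular":[0,0,0]},{"grip":0.9,"offset":[0,0,-30],"angular":[0,0,0]},{"grip":0.9,"offset":[0,0,-60],"angular":[0,0,0]},{"grip":0.9,"offset":[0,0,-90],"angular":[0,0,0]},{"grip":0.9,"offset":[0,0,-105],"angular":[0,0,0]},{"grip":0.9,"offset":[0,0,-110],"angular":[0,0,0]},{"grip":0.9,"offset":[0,0,-110],"angular":[0,0,0]}]'
python3 - <<'E'
from h import *
show(); s=snap('side','s3.png')
plan((*g2w(-.068,0),.1455))
E
```

```text
t: 3.3
tcp_pos: [0.5183, -0.2724, 0.1448]
tool_rot: [0.997, -0.081, 0.0, 0.0]
force: [0.1, 0.1, -2.3]
finger_gap: 0.244
t 3.3 tcp [ 0.5183 -0.2724  0.1448] g [-351.46   49.75] F gx,gy,z [ 0.08 -0.12 -2.33] gap 0.244
offset [  50.5 -283.2   -1.5] ang [-0.04  0.07  0.04]
```

View pics/s3.png

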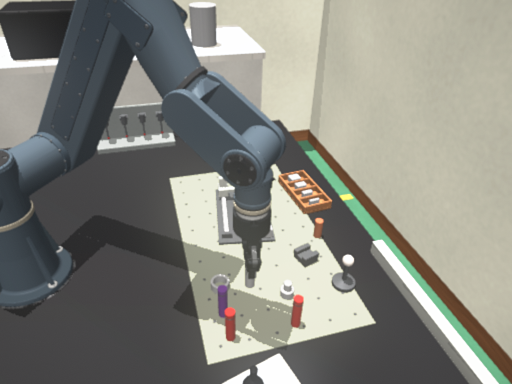

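```bash
python3 -m crank '[{"grip":0.9,"offset":[8,-40,-1],"angular":[0,0,0]},{"grip":0.9,"offset":[15,-85,-1],"angular":[0,0,0]},{"grip":0.9,"offset":[25,-130,-1],"angular":[0,0,0]},{"grip":0.9,"offset":[32,-175,-1],"angular":[0,0,0]},{"grip":0.9,"offset":[40,-220,-1],"angular":[0,0,0]},{"grip":0.9,"offset":[46,-255,-1],"angular":[0,0,0]},{"grip":0.9,"offset":[50,-275,-1],"angular":[0,0,0]},{"grip":0.9,"offset":[50.5,-283,-1],"angular":[0,0,0]},{"grip":0.9,"offset":[50.5,-283,-1],"angular":[0,0,0]},{"grip":0.9,"offset":[50.5,-283,-1],"angular":[0,0,0]}]'
python3 - <<'E'
from h import *
show(); 
for n in('wrist','top','side'): snap(n,n[0]+'4.png')
s=load('w4.png')
for x in(-90,90):
  for y in ((11-x/16),-(11-x/16)): print(x,y,proj(s,(*g2w(x/1e3,y/1e3),.036)).round(1))
print('tcp col',proj(s,(*g2w(-.068,0),.1455)),proj(s,(*g2w(-.068,0),.008)))
E
```

```text
t: 4.35
tcp_pos: [0.6131, -0.0024, 0.1444]
tool_rot: [0.997, -0.081, -0.001, 0.0]
force: [0.0, -0.7, -1.6]
finger_gap: 0.239
t 4.35 tcp [ 0.6131 -0.0024  0.1444] g [-6.965e+01  5.000e-02] F gx,gy,z [-0.67 -0.15 -1.63] gap 0.239
-90 16.625 [273.5 212.8]
-90 -16.625 [274.3 178.6]
90 5.375 [ 82.7 201.3]
90 -5.375 [ 80.7 190.2]
tcp col [248.9578615  249.15684537] [250.64300059 188.55832489]
```

View pics/w4.png

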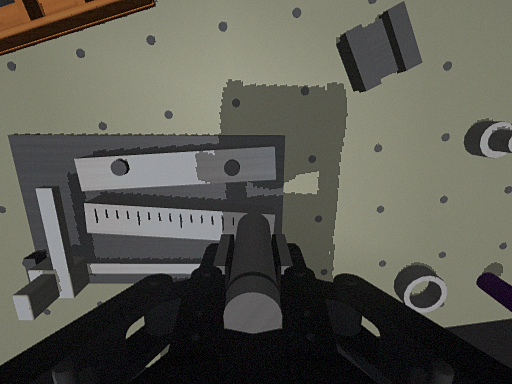

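Run:
```python
import cv2
i=cv2.imread('pics/s4.png');cv2.imwrite('pics/s4z.png',cv2.resize(i[140:290,170:320],None,fx=4,fy=4,interpolation=2))
```

```text
(no output)
```

View pics/s4z.png

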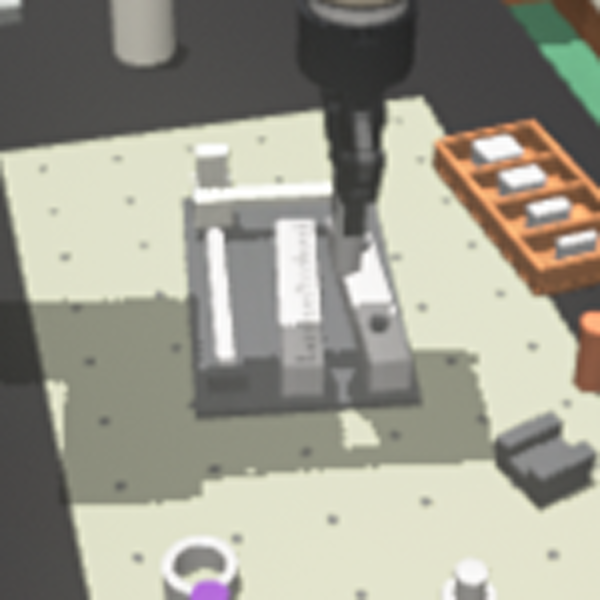

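Run:
```python
from h import *
s=load('w4.png');st=manip.sense();p=st['tcp_pos']
for dz in(-.0355,.0545):
  a=np.linspace(0,2*np.pi,73);q=np.array([proj(s,(p[0]+.011*np.cos(t),p[1]+.011*np.sin(t),p[2]+dz)) for t in a])
  print(dz,proj(s,(p[0],p[1],p[2]+dz)),'u',q[:,0].min(),q[:,0].max(),'v',q[:,1].min(),q[:,1].max())
i=cv2.imread('pics/w4.png');cv2.imwrite('pics/w4z.png',cv2.resize(i[130:340,60:310],None,fx=3,fy=2.8,interpolation=2))
```

```text
-0.0355 [252.77452238 224.60842561] u 236.68045513532644 268.8627011446782 v 209.3429239589441 239.38704126022745
0.0545 [252.87726523 313.56813847] u 223.54744621398254 282.1875336642133 v 288.0773884286861 337.596641777341
```

View pics/w4z.png

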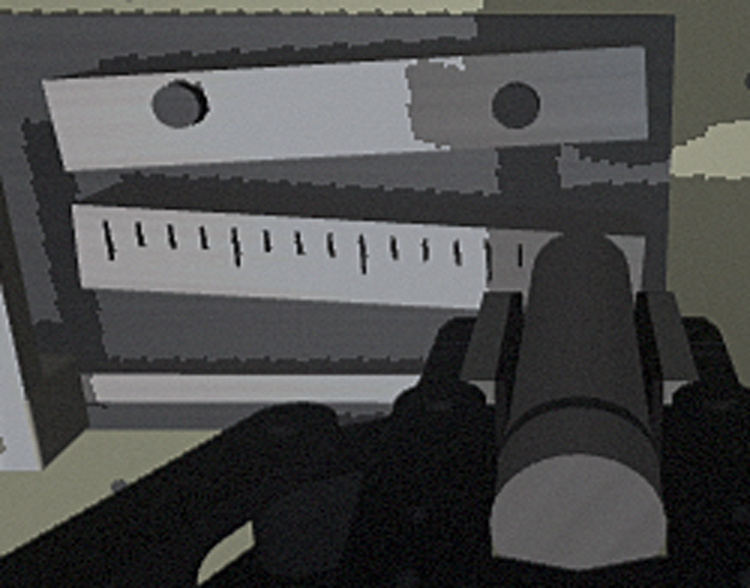

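```bash
python3 -m crank '[{"grip":0.9,"offset":[0.8,0,25],"angular":[0,0,0]},{"grip":0.9,"offset":[0.8,0,50],"angular":[0,0,0]},{"grip":0.9,"offset":[0.8,0,70],"angular":[0,0,0]},{"grip":0.9,"offset":[0.8,0,85],"angular":[0,0,0]},{"grip":0.9,"offset":[0.8,0,93],"angular":[0,0,0]},{"grip":0.9,"offset":[0.8,0,96],"angular":[0,0,0]},{"grip":0.9,"offset":[0.8,0,96],"angular":[0,0,0]},{"grip":0.9,"offset":[0.8,0,96],"angular":[0,0,0]}]'
python3 - <<'E'
from h import *
show(); snap('side','s5.png');snap('wrist','w5.png');show()
i=cv2.imread('pics/s5.png');cv2.imwrite('pics/s5z.png',cv2.resize(i[160:260,190:300],None,fx=6,fy=6,interpolation=2))
E
```

```text
t: 5.3
tcp_pos: [0.6155, -0.0019, 0.0502]
tool_rot: [0.997, -0.081, 0.001, 0.0]
force: [-0.2, 0.3, -2.9]
finger_gap: 0.24
t 5.3 tcp [ 0.6155 -0.0019  0.0502] g [-68.71  -2.22] F gx,gy,z [ 0.29  0.23 -2.9 ] gap 0.24
t 5.4 tcp [ 0.6155 -0.0018  0.0503] g [-68.61  -2.15] F gx,gy,z [-0.04  0.12 -2.63] gap 0.243
```

View pics/s5z.png

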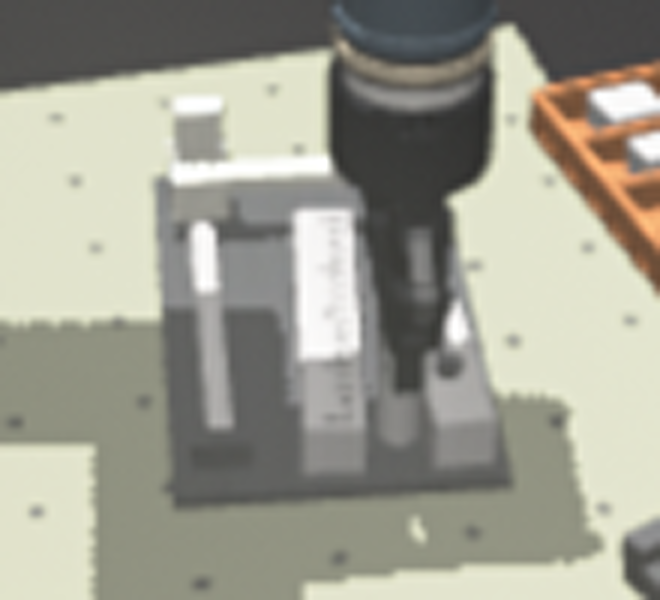

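View pics/w5.png

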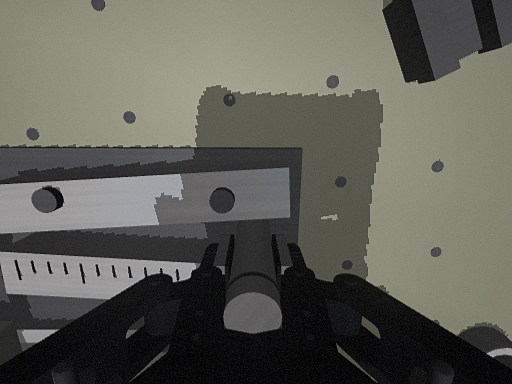

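```bash
python3 -m crank '[{"grip":0.9,"offset":[0,0,3],"angular":[0,0,0]},{"grip":0.9,"offset":[0,0,5],"angular":[0,0,0]},{"grip":0.9,"offset":[0,0,5],"angular":[0,0,0]},{"grip":0.9,"offset":[0,0,5],"angular":[0,0,0]}]'; python3 -c "
from h import *
show()"
python3 -m crank '[{"grip":0.9,"offset":[0,0,1],"angular":[0,0,0]},{"grip":0.9,"offset":[0,0,1],"angular":[0,0,0]}]'; python3 -c "
from h import *
show()"
```

```text
t: 5.8
tcp_pos: [0.6147, -0.0016, 0.0442]
tool_rot: [0.997, -0.081, -0.0, -0.0]
force: [0.4, -0.2, -1.3]
finger_gap: 0.239
t 5.8 tcp [ 0.6147 -0.0016  0.0442] g [-68.6   -1.33] F gx,gy,z [-0.17 -0.47 -1.26] gap 0.239
t: 6.0
tcp_pos: [0.6149, -0.0017, 0.0436]
tool_rot: [0.997, -0.081, 0.0, 0.0]
force: [-0.7, 0.2, -0.1]
finger_gap: 0.24
t 6.0 tcp [ 0.6149 -0.0017  0.0436] g [-68.65  -1.61] F gx,gy,z [ 0.12  0.76 -0.09] gap 0.24
```

```bash
python3 -m crank '[{"grip":0.9,"offset":[0,-3,0.3],"angular":[0,0,0]},{"grip":0.9,"offset":[0,-6,0.3],"angular":[0,0,0]},{"grip":0.9,"offset":[0,-9,0.3],"angular":[0,0,0]},{"grip":0.9,"offset":[0,-12,0.3],"angular":[0,0,0]},{"grip":0.9,"offset":[0,-15,0.3],"angular":[0,0,0]},{"grip":0.9,"offset":[0,-18,0.3],"angular":[0,0,0]},{"grip":0.9,"offset":[0,-21,0.3],"angular":[0,0,0]},{"grip":0.9,"offset":[0,-24,0.3],"angular":[0,0,0]},{"grip":0.9,"offset":[0,-24,0.3],"angular":[0,0,0]}]'; python3 -c "
from h import *
show()
snap('wrist','w6.png');snap('side','s6.png')
show();s=load('w6.png');p=manip.sense()['tcp_pos']
i=cv2.imread('pics/w6.png');cv2.imwrite('pics/w6z.png',cv2.resize(i[130:340,60:310],None,fx=3,fy=2.8,interpolation=2))
i=cv2.imread('pics/s6.png');cv2.imwrite('pics/s6z.png',cv2.resize(i[160:260,190:300],None,fx=6,fy=6,interpolation=2))
"
```

```text
t: 6.9
tcp_pos: [0.6192, 0.0223, 0.0435]
tool_rot: [0.997, -0.081, 0.001, 0.0]
force: [-0.5, -3.7, 4.5]
finger_gap: 0.24
t 6.9 tcp [0.6192 0.0223 0.0435] g [-44.28  -1.94] F gx,gy,z [-3.77 -0.1   4.54] gap 0.24
t 7.0 tcp [0.6192 0.0223 0.0435] g [-44.27  -1.93] F gx,gy,z [-3.99 -0.1   4.87] gap 0.24
```

View pics/w6z.png

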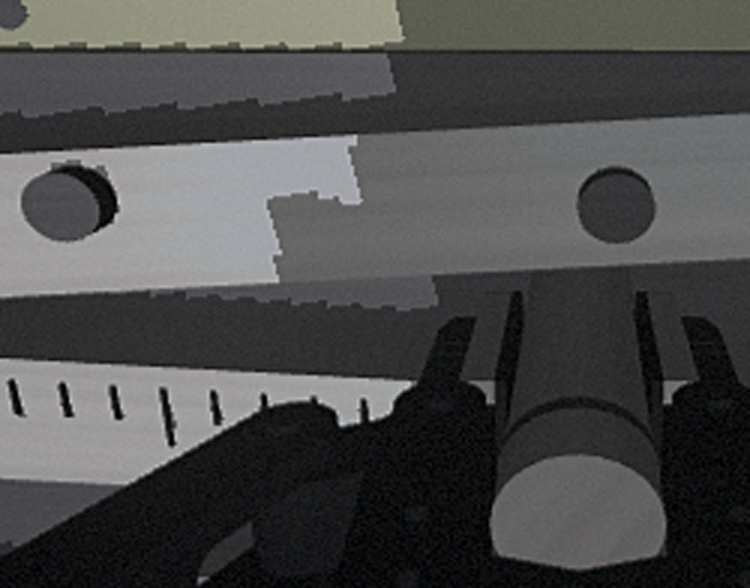

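View pics/s6z.png

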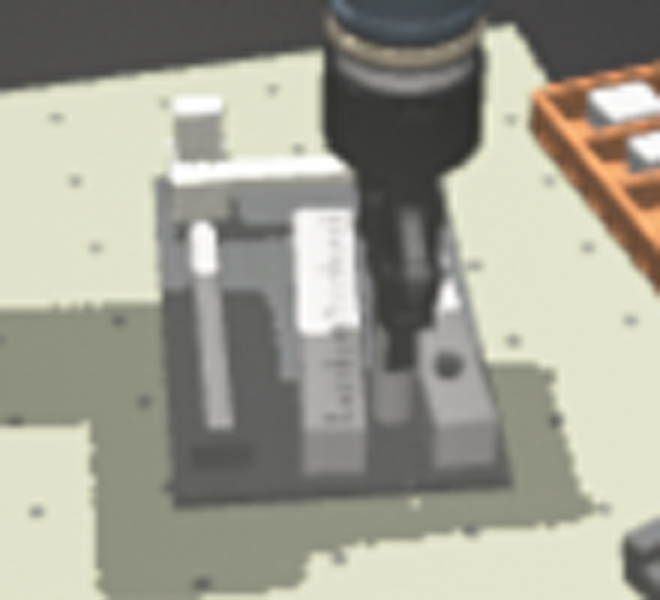

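```bash
python3 -m crank '[{"grip":0.9,"offset":[0,-0.5,-0.8],"angular":[0,0,0]},{"grip":0.9,"offset":[0,-1.5,-0.8],"angular":[0,0,0]},{"grip":0.9,"offset":[0,-3,-0.8],"angular":[0,0,0]},{"grip":0.9,"offset":[0,-3,-0.8],"angular":[0,0,0]}]'; python3 -c "
from h import *
show()"
```

```text
t: 7.4
tcp_pos: [0.6189, 0.0255, 0.0435]
tool_rot: [0.997, -0.081, -0.0, -0.0]
force: [0.0, 0.0, 0.3]
finger_gap: 0.244
t 7.4 tcp [0.6189 0.0255 0.0435] g [-41.21  -1.11] F gx,gy,z [ 0.02 -0.02  0.32] gap 0.244
```

```bash
python3 -m crank '[{"grip":0.9,"offset":[0,-2,-0.1],"angular":[0,0,0]},{"grip":0.9,"offset":[0,-4,-0.1],"angular":[0,0,0]},{"grip":0.9,"offset":[0,-6,-0.1],"angular":[0,0,0]},{"grip":0.9,"offset":[0,-8,-0.1],"angular":[0,0,0]},{"grip":0.9,"offset":[0,-10,-0.1],"angular":[0,0,0]},{"grip":0.9,"offset":[0,-12,-0.1],"angular":[0,0,0]},{"grip":0.9,"offset":[0,-12,-0.1],"angular":[0,0,0]}]'; python3 -c "
from h import *
show()"
python3 -m crank '[{"grip":0.9,"offset":[0,-2,0],"angular":[0,0,0]},{"grip":0.9,"offset":[0,-4,0],"angular":[0,0,0]},{"grip":0.9,"offset":[0,-4,0],"angular":[0,0,0]}]'; python3 -c "
from h import *
show()
s=snap('wrist','w7.png');
show()
i=cv2.imread('pics/w7.png');cv2.imwrite('pics/w7z.png',cv2.resize(i[130:340,60:310],None,fx=3,fy=2.8,interpolation=2))
"
```

```text
t: 8.1
tcp_pos: [0.6209, 0.0374, 0.0436]
tool_rot: [0.997, -0.081, -0.0, -0.0]
force: [-0.1, 0.7, -1.5]
finger_gap: 0.237
t 8.1 tcp [0.6209 0.0374 0.0436] g [-29.14  -1.13] F gx,gy,z [ 0.63  0.2  -1.54] gap 0.237
t: 8.4
tcp_pos: [0.6217, 0.0411, 0.0438]
tool_rot: [0.997, -0.081, -0.0, -0.0]
force: [-0.7, -0.1, -2.2]
finger_gap: 0.243
t 8.4 tcp [0.6217 0.0411 0.0438] g [-25.34  -1.35] F gx,gy,z [-0.24  0.64 -2.16] gap 0.243
t 8.45 tcp [0.6217 0.0409 0.0439] g [-25.5   -1.41] F gx,gy,z [-0.12  0.6  -3.26] gap 0.239
```

View pics/w7z.png

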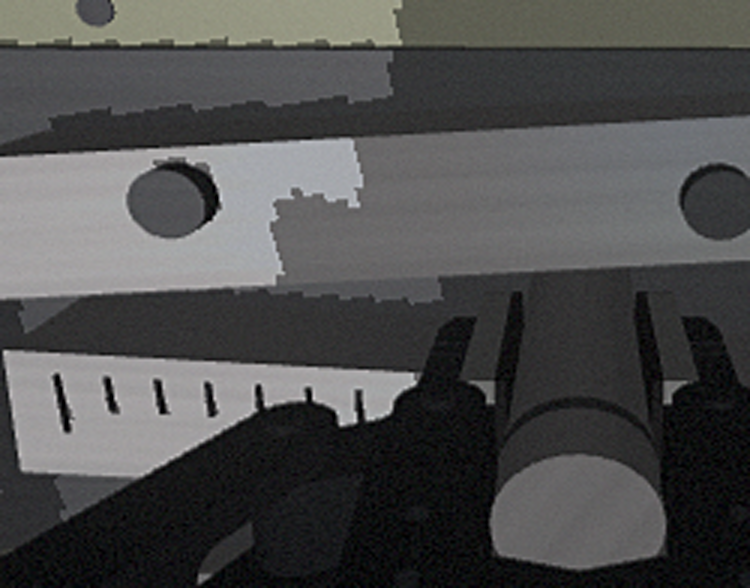

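```bash
python3 -m crank '[{"grip":0.9,"offset":[0,-1,0.5],"angular":[0,0,0]},{"grip":0.9,"offset":[0,-3,0.5],"angular":[0,0,0]},{"grip":0.9,"offset":[0,-3,0.5],"angular":[0,0,0]}]'; python3 -c "
from h import *
show()"
python3 -m crank '[{"grip":0.9,"offset":[0,-1,0],"angular":[0,0,0]},{"grip":0.9,"offset":[0,-2,0],"angular":[0,0,0]},{"grip":0.9,"offset":[0,-2,0],"angular":[0,0,0]}]'; python3 -c "
from h import *
show()"
python3 -m crank '[{"grip":0.9,"offset":[0,-1,0],"angular":[0,0,0]},{"grip":0.9,"offset":[0,-2,0],"angular":[0,0,0]},{"grip":0.9,"offset":[0,-2,0],"angular":[0,0,0]}]'; python3 -c "
from h import *
show()"
```

```text
t: 8.75
tcp_pos: [0.6225, 0.0439, 0.0436]
tool_rot: [0.997, -0.081, 0.0, -0.0]
force: [0.3, 0.5, -1.1]
finger_gap: 0.243
t 8.75 tcp [0.6225 0.0439 0.0436] g [-22.45  -1.63] F gx,gy,z [ 0.53 -0.25 -1.08] gap 0.243
t: 9.05
tcp_pos: [0.6227, 0.0458, 0.0436]
tool_rot: [0.997, -0.081, 0.0, 0.0]
force: [-0.2, -1.4, -0.8]
finger_gap: 0.245
t 9.05 tcp [0.6227 0.0458 0.0436] g [-20.55  -1.59] F gx,gy,z [-1.41 -0.05 -0.75] gap 0.245
t: 9.35
tcp_pos: [0.623, 0.0477, 0.0435]
tool_rot: [0.997, -0.081, 0.0, 0.0]
force: [0.4, -0.4, -0.2]
finger_gap: 0.24
t 9.35 tcp [0.623  0.0477 0.0435] g [-18.59  -1.57] F gx,gy,z [-0.31 -0.48 -0.19] gap 0.24
```

```bash
S='python3 -c "from h import *;show()"'
python3 -m crank '[{"grip":0.9,"offset":[0,-1,0],"angular":[0,0,0]},{"grip":0.9,"offset":[0,-2,0],"angular":[0,0,0]},{"grip":0.9,"offset":[0,-2,0],"angular":[0,0,0]}]' >/dev/null; eval $S
python3 -m crank '[{"grip":0.9,"offset":[0,-1,0],"angular":[0,0,0]},{"grip":0.9,"offset":[0,-1.5,0],"angular":[0,0,0]},{"grip":0.9,"offset":[0,-1.5,0],"angular":[0,0,0]}]'>/dev/null; eval $S
```

```text
t 9.65 tcp [0.6233 0.0497 0.0435] g [-16.58  -1.55] F gx,gy,z [-2.42  1.16  1.91] gap 0.244
t 9.95 tcp [0.6236 0.0511 0.0435] g [-15.14  -1.57] F gx,gy,z [-2.6   0.63  2.16] gap 0.243
```

```bash
S='python3 -c "from h import *;show()"'
python3 -m crank '[{"grip":0.9,"offset":[0,-1,0],"angular":[0,0,0]},{"grip":0.9,"offset":[0,-1.5,0],"angular":[0,0,0]},{"grip":0.9,"offset":[0,-1.5,0],"angular":[0,0,0]}]'>/dev/null; eval $S
```

```text
t 10.25 tcp [0.6238 0.0526 0.0435] g [-13.67  -1.55] F gx,gy,z [-2.14 -0.07  2.72] gap 0.244
```

```bash
S='python3 -c "from h import *;show()"'
python3 -m crank '[{"grip":0.9,"offset":[0,-0.5,-0.4],"angular":[0,0,0]},{"grip":0.9,"offset":[0,-1.5,-0.4],"angular":[0,0,0]},{"grip":0.9,"offset":[0,-1.5,-0.4],"angular":[0,0,0]}]'>/dev/null; eval $S
python3 -m crank '[{"grip":0.9,"offset":[0,-1,0],"angular":[0,0,0]},{"grip":0.9,"offset":[0,-1.5,0],"angular":[0,0,0]},{"grip":0.9,"offset":[0,-1.5,0],"angular":[0,0,0]}]'>/dev/null; eval $S
```

```text
t 10.55 tcp [0.6237 0.0545 0.0436] g [-11.81  -1.13] F gx,gy,z [0.12 0.11 0.31] gap 0.242
t 10.85 tcp [0.6239 0.0559 0.0436] g [-10.38  -1.14] F gx,gy,z [ 0.84 -0.1  -1.27] gap 0.242
```

```bash
S='python3 -c "from h import *;show()"'
python3 -m crank '[{"grip":0.9,"offset":[0,-1,0],"angular":[0,0,0]},{"grip":0.9,"offset":[0,-1.5,0],"angular":[0,0,0]},{"grip":0.9,"offset":[0,-1.5,0],"angular":[0,0,0]}]'>/dev/null; eval $S
```

```text
t 11.15 tcp [0.6242 0.0573 0.0436] g [-8.9  -1.17] F gx,gy,z [ 0.49  0.2  -1.5 ] gap 0.239
```

```bash
S='python3 -c "from h import *;show()"'
python3 -m crank '[{"grip":0.9,"offset":[0,-1,0.1],"angular":[0,0,0]},{"grip":0.9,"offset":[0,-1.5,0.1],"angular":[0,0,0]},{"grip":0.9,"offset":[0,-1.5,0.1],"angular":[0,0,0]}]'>/dev/null; eval $S
python3 -m crank '[{"grip":0.9,"offset":[0,-1,0],"angular":[0,0,0]},{"grip":0.9,"offset":[0,-1,0],"angular":[0,0,0]}]'>/dev/null; eval $S
```

```text
t 11.45 tcp [0.6246 0.0587 0.0436] g [-7.5 -1.3] F gx,gy,z [ 0.62 -0.22 -2.43] gap 0.242
t 11.65 tcp [0.6247 0.0597 0.0436] g [-6.52 -1.31] F gx,gy,z [ 0.76  0.85 -1.91] gap 0.24
```

```bash
S='python3 -c "from h import *;show()"'
python3 -m crank '[{"grip":0.9,"offset":[0,-1,0],"angular":[0,0,0]},{"grip":0.9,"offset":[0,-1,0],"angular":[0,0,0]}]'>/dev/null; eval $S
```

```text
t 11.85 tcp [0.6249 0.0606 0.0437] g [-5.55 -1.29] F gx,gy,z [-0.11  0.32 -1.88] gap 0.243
```

```bash
S='python3 -c "from h import *;show()"'
python3 -m crank '[{"grip":0.9,"offset":[0,-1,0],"angular":[0,0,0]},{"grip":0.9,"offset":[0,-1,0],"angular":[0,0,0]}]'>/dev/null; eval $S
```

```text
t 12.05 tcp [0.625  0.0616 0.0436] g [-4.56 -1.23] F gx,gy,z [-0.01  0.43 -2.44] gap 0.24
```

```bash
S='python3 -c "from h import *;show()"'
python3 -m crank '[{"grip":0.9,"offset":[0,-1,0],"angular":[0,0,0]},{"grip":0.9,"offset":[0,-1,0],"angular":[0,0,0]}]'>/dev/null; eval $S
```

```text
t 12.25 tcp [0.6251 0.0626 0.0436] g [-3.56 -1.16] F gx,gy,z [-0.34  0.9  -2.16] gap 0.242
```

```bash
S='python3 -c "from h import *;show()"'
python3 -m crank '[{"grip":0.9,"offset":[0,-1,0.3],"angular":[0,0,0]},{"grip":0.9,"offset":[0,-1,0.3],"angular":[0,0,0]}]'>/dev/null; eval $S
```

```text
t 12.45 tcp [0.6252 0.0632 0.0436] g [-2.97 -1.2 ] F gx,gy,z [-1.91  1.69 -0.09] gap 0.245
```

```bash
S='python3 -c "from h import *;show()"'
python3 -m crank '[{"grip":0.9,"offset":[0,-1,0],"angular":[0,0,0]},{"grip":0.9,"offset":[0,-1,0],"angular":[0,0,0]}]'>/dev/null; eval $S
```

```text
t 12.65 tcp [0.6253 0.0643 0.0436] g [-1.88 -1.16] F gx,gy,z [-3.43  1.63  0.87] gap 0.244
```

```bash
S='python3 -c "from h import *;show()"'
python3 -m crank '[{"grip":0.9,"offset":[0,-1,0],"angular":[0,0,0]},{"grip":0.9,"offset":[0,-1,0],"angular":[0,0,0]}]'>/dev/null; eval $S
```

```text
t 12.85 tcp [0.6254 0.0652 0.0436] g [-0.91 -1.11] F gx,gy,z [-3.69  2.5   1.6 ] gap 0.24
```

```bash
S='python3 -c "from h import *;show()"'
python3 -m crank '[{"grip":0.9,"offset":[0,-1,0],"angular":[0,0,0]},{"grip":0.9,"offset":[0,-1,0],"angular":[0,0,0]}]'>/dev/null; eval $S
```

```text
t 13.05 tcp [0.6256 0.0662 0.0436] g [ 0.06 -1.08] F gx,gy,z [-3.53  4.14  2.31] gap 0.245
```

```bash
S='python3 -c "from h import *;show()"'
python3 -m crank '[{"grip":0.9,"offset":[-0.5,0,-0.2],"angular":[0,0,0]},{"grip":0.9,"offset":[-0.5,0,-0.2],"angular":[0,0,0]}]'>/dev/null; eval $S
```

```text
t 13.25 tcp [0.6256 0.0667 0.0436] g [ 0.6  -0.97] F gx,gy,z [-1.64  1.39  0.78] gap 0.239
```

```bash
S='python3 -c "from h import *;show()"'
python3 -m crank '[{"grip":0.9,"offset":[0,-1,0],"angular":[0,0,0]},{"grip":0.9,"offset":[0,-1,0],"angular":[0,0,0]}]'>/dev/null; eval $S
```

```text
t 13.45 tcp [0.6257 0.0677 0.0436] g [ 1.56 -0.93] F gx,gy,z [-2.2   1.66  0.2 ] gap 0.24
```

```bash
S='python3 -c "from h import *;show()"'
python3 -m crank '[{"grip":0.9,"offset":[-0.1,-1,0],"angular":[0,0,0]},{"grip":0.9,"offset":[-0.1,-1,0],"angular":[0,0,0]}]'>/dev/null; eval $S
```

```text
t 13.65 tcp [0.6258 0.0687 0.0436] g [ 2.59 -0.86] F gx,gy,z [-1.72  2.7   0.85] gap 0.242
```

```bash
S='python3 -c "from h import *;show()"'
python3 -m crank '[{"grip":0.9,"offset":[-0.3,-1,0],"angular":[0,0,0]},{"grip":0.9,"offset":[-0.3,-1,0],"angular":[0,0,0]}]'>/dev/null; eval $S
```

```text
t 13.85 tcp [0.6258 0.0699 0.0436] g [ 3.75 -0.74] F gx,gy,z [-1.79  1.75 -1.19] gap 0.243
```

```bash
S='python3 -c "from h import *;show()"'
python3 -m crank '[{"grip":0.9,"offset":[-0.2,-1,0],"angular":[0,0,0]},{"grip":0.9,"offset":[-0.2,-1,0],"angular":[0,0,0]}]'>/dev/null; eval $S
```

```text
t 14.05 tcp [0.6259 0.0709 0.0436] g [ 4.76 -0.66] F gx,gy,z [-0.18  0.5  -1.49] gap 0.242
```

```bash
S='python3 -c "from h import *;show()"'
python3 -m crank '[{"grip":0.9,"offset":[-0.1,-1,0],"angular":[0,0,0]},{"grip":0.9,"offset":[-0.1,-1,0],"angular":[0,0,0]}]'>/dev/null; eval $S
```

```text
t 14.25 tcp [0.626  0.0719 0.0436] g [ 5.75 -0.55] F gx,gy,z [ 0.74 -0.4  -1.32] gap 0.242
```

```bash
S='python3 -c "from h import *;show()"'
python3 -m crank '[{"grip":0.9,"offset":[0,-1,0.1],"angular":[0,0,0]},{"grip":0.9,"offset":[0,-1,0.1],"angular":[0,0,0]}]'>/dev/null; eval $S
```

```text
t 14.45 tcp [0.6261 0.0724 0.0436] g [ 6.3  -0.53] F gx,gy,z [-1.22 -0.12 -2.34] gap 0.243
```

```bash
S='python3 -c "from h import *;show()"'
python3 -m crank '[{"grip":0.9,"offset":[0,-1,0],"angular":[0,0,0]},{"grip":0.9,"offset":[0,-1,0],"angular":[0,0,0]}]'>/dev/null; eval $S
```

```text
t 14.65 tcp [0.6261 0.0729 0.0436] g [ 6.75 -0.53] F gx,gy,z [-4.   -0.22 -1.08] gap 0.24
```

```bash
S='python3 -c "from h import *;show()"'
python3 -m crank '[{"grip":0.9,"offset":[0,-1,0],"angular":[0,0,0]},{"grip":0.9,"offset":[0,-1,0],"angular":[0,0,0]}]'>/dev/null; eval $S
```

```text
t 14.85 tcp [0.6262 0.0733 0.0436] g [ 7.15 -0.55] F gx,gy,z [-5.84  0.36 -1.29] gap 0.242
```

```bash
S='python3 -c "from h import *;show()"'
python3 -m crank '[{"grip":0.9,"offset":[0,-1,0],"angular":[0,0,0]},{"grip":0.9,"offset":[0,-1,0],"angular":[0,0,0]}]'>/dev/null; eval $S
```

```text
t 15.05 tcp [0.6262 0.0735 0.0436] g [ 7.42 -0.48] F gx,gy,z [-8.19  0.49 -0.48] gap 0.239
```

```bash
S='python3 -c "from h import *;show()"'
python3 -m crank '[{"grip":0.9,"offset":[0,-0.6,0],"angular":[0,0,0]},{"grip":0.9,"offset":[0,-0.6,0],"angular":[0,0,0]}]'>/dev/null; eval $S;eval $S
```

```text
t 15.25 tcp [0.6262 0.0737 0.0436] g [ 7.55 -0.49] F gx,gy,z [-8.27  0.17  0.12] gap 0.247
t 15.25 tcp [0.6262 0.0737 0.0436] g [ 7.55 -0.49] F gx,gy,z [-8.27  0.17  0.12] gap 0.247
```

```bash
S='python3 -c "from h import *;show()"'
python3 -m crank '[{"grip":0.9,"offset":[0,-0.6,0],"angular":[0,0,0]},{"grip":0.9,"offset":[0,-0.6,0],"angular":[0,0,0]}]'>/dev/null; eval $S;
python3 -m crank '[{"grip":0.9,"offset":[0,0,0],"angular":[0,0,0]},{"grip":0.9,"offset":[0,0,0],"angular":[0,0,0]}]'>/dev/null; eval $S; python3 -c "
from h import *
print(Ro.from_quat(manip.sense()['tool_rot']).as_matrix()[:,2])"
```

```text
t 15.45 tcp [0.6263 0.0739 0.0436] g [ 7.75 -0.53] F gx,gy,z [-10.18   0.12   0.65] gap 0.24
t 15.65 tcp [0.6263 0.0738 0.0436] g [ 7.73 -0.52] F gx,gy,z [-10.36  -0.24  -0.29] gap 0.243
[-8.48244716e-04 -4.19425844e-03 -9.99990844e-01]
```

```bash
S='python3 -c "from h import *;show()"'
python3 -m crank '[{"grip":0.9,"offset":[0,1.2,0],"angular":[0,0,0]},{"grip":0.9,"offset":[0,1.2,0],"angular":[0,0,0]}]'>/dev/null; eval $S
python3 -m crank '[{"grip":0.72,"offset":[0,0,0],"angular":[0,0,0]},{"grip":0.65,"offset":[0,0,0],"angular":[0,0,0]},{"grip":0.6,"offset":[0,0,0],"angular":[0,0,0]},{"grip":0.55,"offset":[0,0,0],"angular":[0,0,0]},{"grip":0.55,"offset":[0,0,0],"angular":[0,0,0]}]'>/dev/null; python3 -c "
from h import *
show()
for n in('wrist','side','top'): snap(n,n[0]+'8.png')
i=cv2.imread('pics/s8.png');cv2.imwrite('pics/s8z.png',cv2.resize(i[160:260,190:300],None,fx=6,fy=6,interpolation=2))
i=cv2.imread('pics/w8.png');cv2.imwrite('pics/w8z.png',cv2.resize(i[130:340,60:310],None,fx=3,fy=2.8,interpolation=2))
"
```

```text
t 15.85 tcp [0.6263 0.0737 0.0436] g [ 7.6  -0.54] F gx,gy,z [-7.36 -0.25 -0.85] gap 0.242
t 16.35 tcp [0.6263 0.076  0.0436] g [ 9.83 -0.24] F gx,gy,z [-0.7  -0.16  0.  ] gap 0.448
```

View pics/w8z.png

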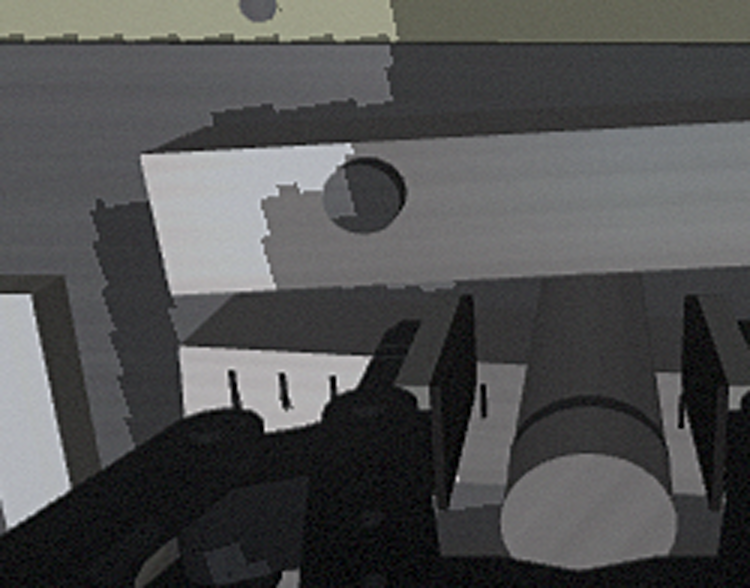

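View pics/s8z.png

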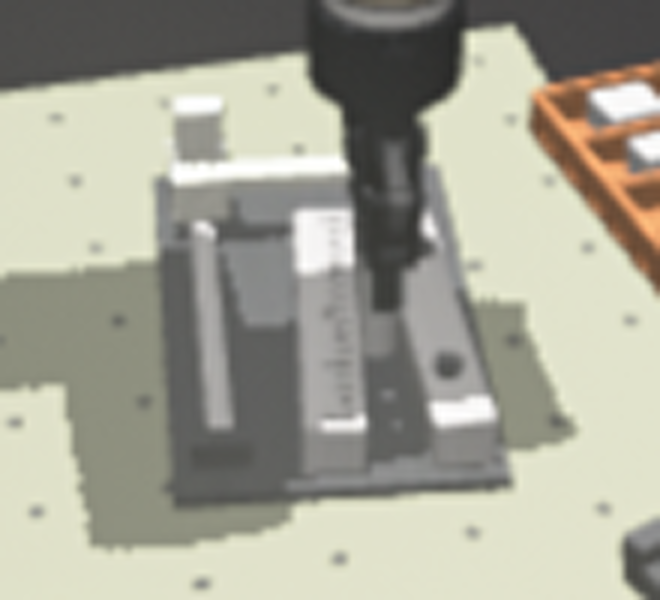

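```bash
python3 -m crank '[{"grip":0.55,"offset":[0,1.8,-8],"angular":[0,0,0]},{"grip":0.55,"offset":[0,1.8,-25],"angular":[0,0,0]},{"grip":0.55,"offset":[0,1.8,-50],"angular":[0,0,0]},{"grip":0.55,"offset":[0,1.8,-80],"angular":[0,0,0]},{"grip":0.55,"offset":[0,1.8,-105],"angular":[0,0,0]},{"grip":0.55,"offset":[0,1.8,-110],"angular":[0,0,0]},{"grip":0.55,"offset":[0,1.8,-110],"angular":[0,0,0]}]'>/dev/null; python3 -c "
from h import *
show()
T=load('top0.png')
t=lambda U,V:(195+(U+.5)/6.9-.5,155+(V+.5)/6.9-.5)
for p in((247,158),(212,385)):print('edge',w2g(back(T,*t(*p),.049))*1e3)
for p in((118,338),(175,345),(163,422),(107,418),(141,380)):print('tab',w2g(back(T,*t(*p),.084))*1e3)
for n in('side','wrist','top'): snap(n,n[0]+'9.png')
i=cv2.imread('pics/t9.png');cv2.imwrite('pics/t9z.png',cv2.resize(i[155:240,195:310],None,fx=6.9,fy=6.9,interpolation=2))
i=cv2.imread('pics/s9.png');cv2.imwrite('pics/s9z.png',cv2.resize(i[160:260,190:300],None,fx=6,fy=6,interpolation=2))
"
```

```text
t 17.2 tcp [0.6265 0.0736 0.1548] g [ 7.54 -0.81] F gx,gy,z [-0.52  0.17 -0.97] gap 0.454
edge [108.0689456  -12.34557783]
edge [105.82676758  81.66309534]
tab [143.35603705  71.53334823]
tab [120.60498096  70.45972652]
tab [119.86993425 101.2301181 ]
tab [141.94956386 103.40756082]
tab [131.39849775  86.37312382]
```

View pics/w9.png

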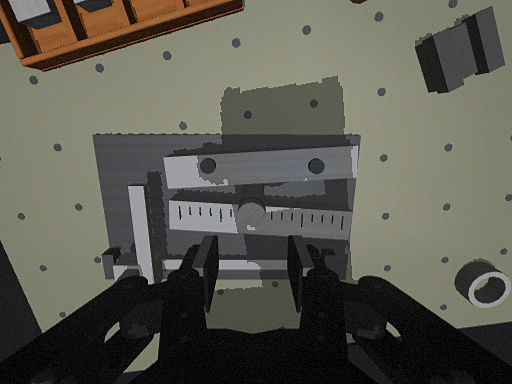

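View pics/s9z.png

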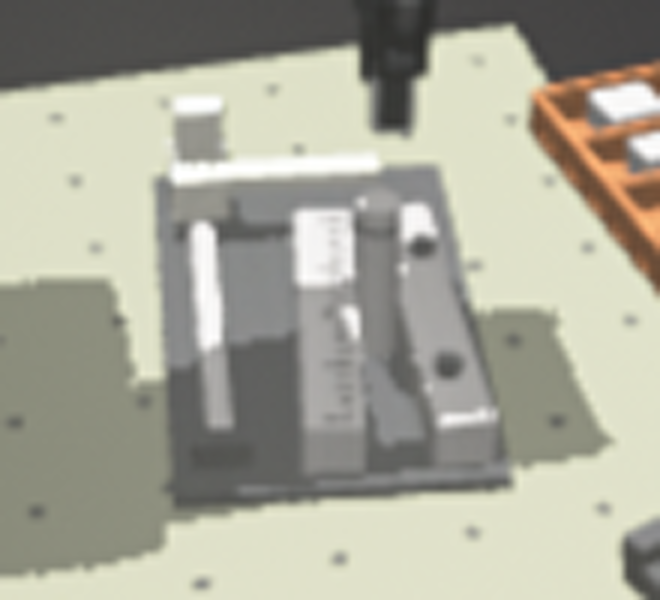

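```bash
python3 -m crank '[{"grip":0.55,"offset":[-25,-35,0],"angular":[0,0,0]},{"grip":0.55,"offset":[-45,-65,0],"angular":[0,0,0]},{"grip":0.55,"offset":[-65,-95,0],"angular":[0,0,0]},{"grip":0.55,"offset":[-80,-115,0],"angular":[0,0,0]},{"grip":0.55,"offset":[-86,-119,0],"angular":[0,0,0]},{"grip":0.55,"offset":[-86,-119,0],"angular":[0,0,0]},{"grip":0.55,"offset":[-86,-119,0],"angular":[0,0,0]}]'>/dev/null; python3 -c "
from h import *
show()
for n in('side','wrist'): snap(n,n[0]+'10.png')
s=load('w10.png')
for x in(-7,7):
  for y in(-13,13): print(proj(s,(*g2w(.127+x/1e3,.085+y/1e3),.084)).round())
i=cv2.imread('pics/s10.png');cv2.imwrite('pics/s10z.png',cv2.resize(i[140:260,180:300],None,fx=5,fy=5,interpolation=2))
"
```

```text
t 18.05 tcp [0.5607 0.2042 0.153 ] g [125.69  85.34] F gx,gy,z [-0.29  0.14 -0.09] gap 0.449
[259. 194.]
[259. 225.]
[241. 194.]
[242. 225.]
```

View pics/w10.png

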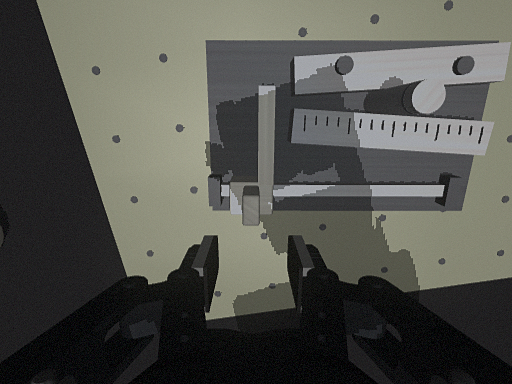

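View pics/s10z.png

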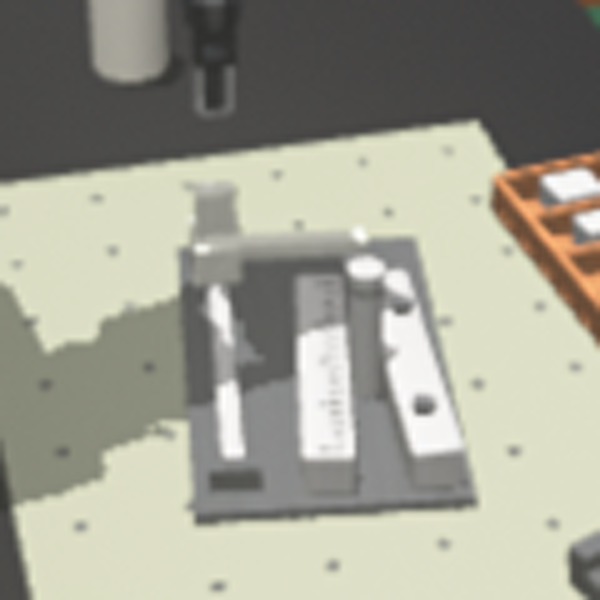

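```bash
python3 -m crank '[{"grip":0.55,"offset":[0,0,30],"angular":[0,0,0]},{"grip":0.55,"offset":[0,0,60],"angular":[0,0,0]},{"grip":0.55,"offset":[0,0,80],"angular":[0,0,0]},{"grip":0.55,"offset":[0,0,90],"angular":[0,0,0]},{"grip":0.55,"offset":[0,0,92],"angular":[0,0,0]},{"grip":0.55,"offset":[0,0,92],"angular":[0,0,0]},{"grip":0.75,"offset":[0,0,92],"angular":[0,0,0]},{"grip":0.75,"offset":[0,0,92],"angular":[0,0,0]}]' 20; python3 -c "
from h import *
show()
for n in('side','wrist'): snap(n,n[0]+'11.png')
i=cv2.imread('pics/s11.png');cv2.imwrite('pics/s11z.png',cv2.resize(i[140:260,180:300],None,fx=5,fy=5,interpolation=2))
"
```

```text
t: 18.95
tcp_pos: [0.5612, 0.2052, 0.0627]
tool_rot: [0.997, -0.081, 0.001, -0.0]
force: [0.5, 0.2, -1.1]
finger_gap: 0.25
t 18.95 tcp [0.5612 0.2052 0.0627] g [126.73  85.02] F gx,gy,z [ 0.32 -0.46 -1.07] gap 0.25
```

View pics/w11.png

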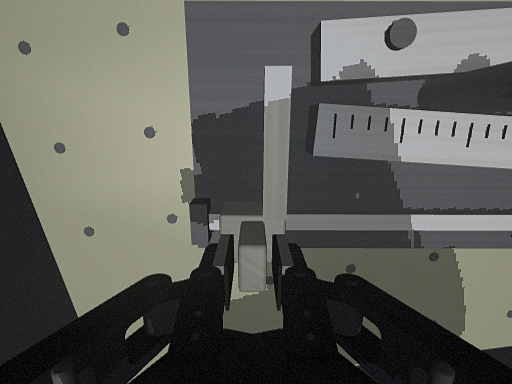

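View pics/s11z.png

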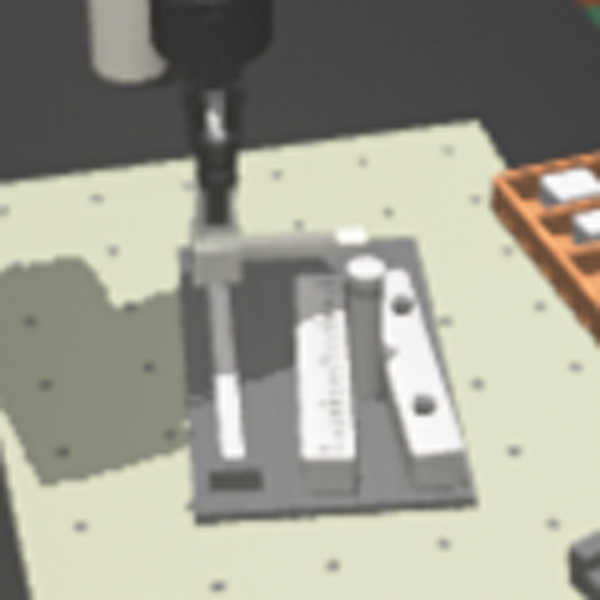

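```bash
python3 -m crank '[{"grip":0.75,"offset":[0,4,0],"angular":[0,0,0]},{"grip":0.75,"offset":[0,10,0],"angular":[0,0,0]},{"grip":0.75,"offset":[0,18,0],"angular":[0,0,0]},{"grip":0.75,"offset":[0,26,0],"angular":[0,0,0]},{"grip":0.75,"offset":[0,34,0],"angular":[0,0,0]},{"grip":0.75,"offset":[0,42,0],"angular":[0,0,0]},{"grip":0.75,"offset":[0,50,0],"angular":[0,0,0]},{"grip":0.75,"offset":[0,56,0],"angular":[0,0,0]},{"grip":0.75,"offset":[0,60,0],"angular":[0,0,0]},{"grip":0.75,"offset":[0,60,0],"angular":[0,0,0]}]'>/dev/null;  python3 -c "
from h import *
show()
for n in('side','wrist'): snap(n,n[0]+'12.png')
i=cv2.imread('pics/s12.png');cv2.imwrite('pics/s12z.png',cv2.resize(i[140:260,180:300],None,fx=5,fy=5,interpolation=2))
"
```

```text
t 20.05 tcp [0.5502 0.1451 0.0613] g [65.64 86.14] F gx,gy,z [ 0.23  0.16 -0.22] gap 0.25
```

View pics/w12.png

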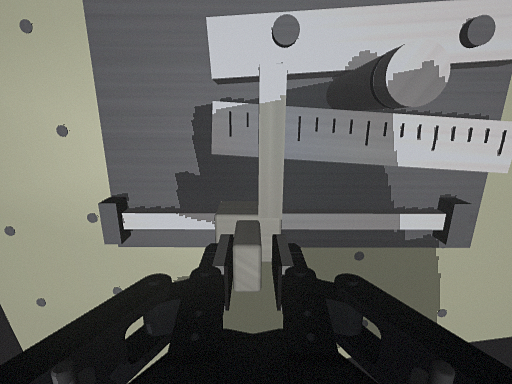

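View pics/s12z.png

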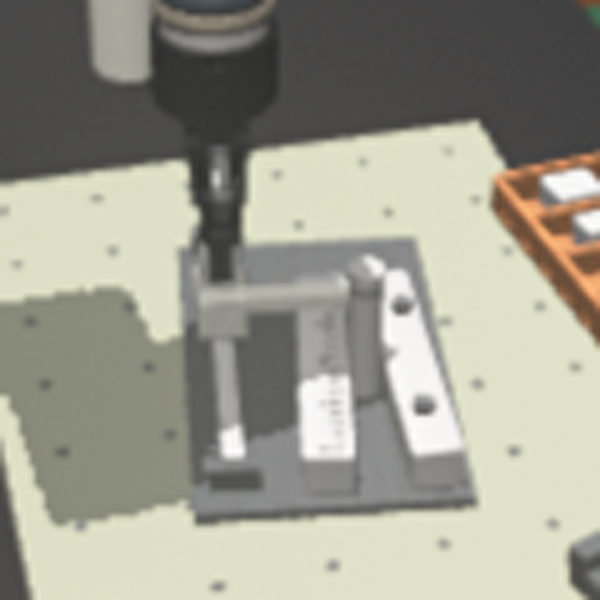

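```bash
S='python3 -c "from h import *;show()"'
python3 -m crank '[{"grip":0.75,"offset":[0,4,0],"angular":[0,0,0]},{"grip":0.75,"offset":[0,8,0],"angular":[0,0,0]},{"grip":0.75,"offset":[0,12,0],"angular":[0,0,0]},{"grip":0.75,"offset":[0,16,0],"angular":[0,0,0]},{"grip":0.75,"offset":[0,19,0],"angular":[0,0,0]},{"grip":0.75,"offset":[0,21,0],"angular":[0,0,0]},{"grip":0.75,"offset":[0,22,0],"angular":[0,0,0]},{"grip":0.75,"offset":[0,22,0],"angular":[0,0,0]}]'>/dev/null;  eval $S
python3 -m crank '[{"grip":0.75,"offset":[0,1,0],"angular":[0,0,0]},{"grip":0.75,"offset":[0,2,0],"angular":[0,0,0]},{"grip":0.75,"offset":[0,3,0],"angular":[0,0,0]}]'>/dev/null; eval $S
python3 -c "
from h import *
for n in('side','wrist'): snap(n,n[0]+'13.png')
i=cv2.imread('pics/s13.png');cv2.imwrite('pics/s13z.png',cv2.resize(i[140:260,180:300],None,fx=5,fy=5,interpolation=2))
i=cv2.imread('pics/w13.png');cv2.imwrite('pics/w13z.png',cv2.resize(i[30:230,180:400],None,fx=3,fy=3,interpolation=2))
"
```

```text
t 20.95 tcp [0.5472 0.1238 0.0616] g [44.2  85.63] F gx,gy,z [ 0.31 -1.    0.33] gap 0.254
t 21.25 tcp [0.5469 0.1212 0.0616] g [41.59 85.54] F gx,gy,z [-0.14 -0.14 -0.07] gap 0.253
```

View pics/w13z.png

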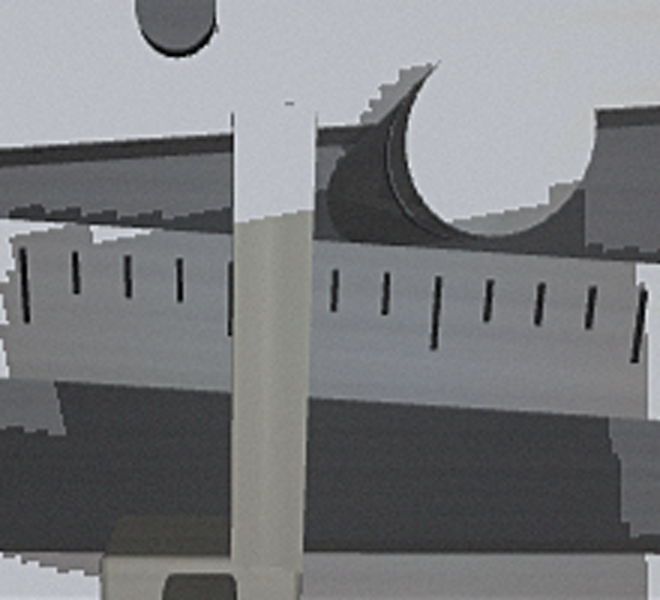

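View pics/s13z.png

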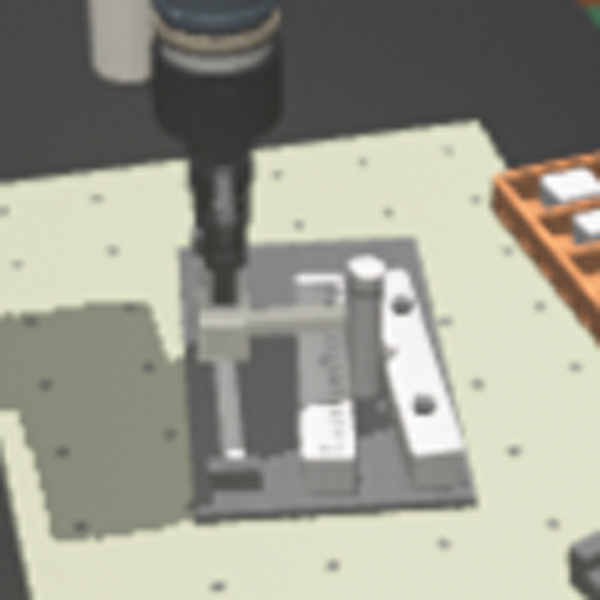

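```bash
S='python3 -c "from h import *;show()"'
python3 -m crank '[{"grip":0.75,"offset":[0,0.5,0],"angular":[0,0,0]},{"grip":0.75,"offset":[0,1,0],"angular":[0,0,0]},{"grip":0.75,"offset":[0,1.5,0],"angular":[0,0,0]},{"grip":0.75,"offset":[0,1.5,0],"angular":[0,0,0]}]'>/dev/null; eval $S
```

```text
t 21.75 tcp [0.5465 0.1196 0.0616] g [39.92 85.58] F gx,gy,z [ 1.07 -1.32  0.18] gap 0.249
```

```bash
S='python3 -c "from h import *;show()"'
python3 -m crank '[{"grip":0.75,"offset":[0,0.4,0],"angular":[0,0,0]},{"grip":0.75,"offset":[0,0.8,0],"angular":[0,0,0]},{"grip":0.75,"offset":[0,0.8,0],"angular":[0,0,0]}]'>/dev/null; eval $S
```

```text
t 22.05 tcp [0.5462 0.1189 0.0615] g [39.14 85.76] F gx,gy,z [ 1.21 -0.35  0.61] gap 0.248
```

```bash
S='python3 -c "from h import *;show()"'
python3 -m crank '[{"grip":0.75,"offset":[0,0.4,0],"angular":[0,0,0]},{"grip":0.75,"offset":[0,0.8,0],"angular":[0,0,0]},{"grip":0.75,"offset":[0,0.8,0],"angular":[0,0,0]}]'>/dev/null; eval $S
python3 -c "
from h import *
for n in('side','wrist'): snap(n,n[0]+'14.png')
show()
i=cv2.imread('pics/w14.png');cv2.imwrite('pics/w14z.png',cv2.resize(i[30:230,180:400],None,fx=3,fy=3,interpolation=2))
"
```

```text
t 22.35 tcp [0.5461 0.1181 0.0615] g [38.33 85.81] F gx,gy,z [ 0.74 -0.23  0.32] gap 0.251
t 22.45 tcp [0.546  0.1181 0.0615] g [38.32 85.89] F gx,gy,z [ 1.67 -0.43 -0.03] gap 0.25
```

View pics/w14z.png

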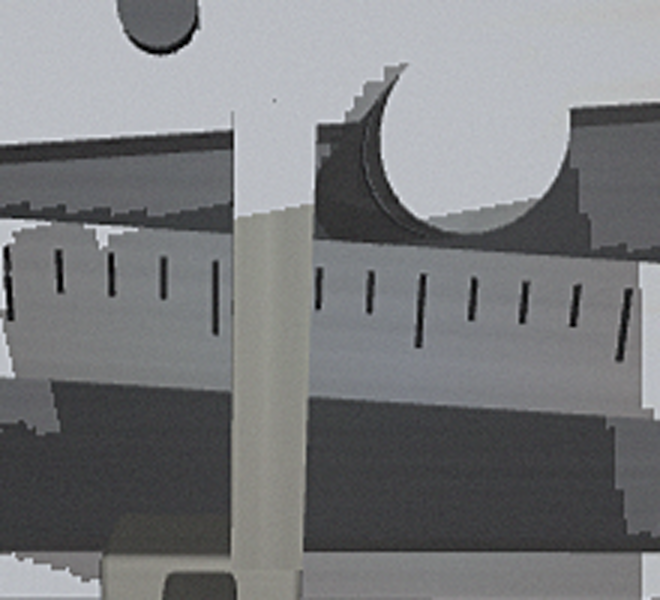

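```bash
S='python3 -c "from h import *;show()"'
python3 -m crank '[{"grip":0.75,"offset":[0,0.3,0],"angular":[0,0,0]},{"grip":0.75,"offset":[0,0.6,0],"angular":[0,0,0]},{"grip":0.75,"offset":[0,0.6,0],"angular":[0,0,0]},{"grip":0.75,"offset":[0,0.6,0],"angular":[0,0,0]}]'>/dev/null; eval $S
```

```text
t 22.85 tcp [0.5459 0.1175 0.0615] g [37.74 85.88] F gx,gy,z [ 0.11 -0.45  0.31] gap 0.25
```

```bash
S='python3 -c "from h import *;show()"'
python3 -m crank '[{"grip":0.75,"offset":[0,0.3,0],"angular":[0,0,0]},{"grip":0.75,"offset":[0,0.6,0],"angular":[0,0,0]},{"grip":0.75,"offset":[0,0.6,0],"angular":[0,0,0]},{"grip":0.75,"offset":[0,0.6,0],"angular":[0,0,0]}]'>/dev/null; eval $S
```

```text
t 23.25 tcp [0.5458 0.1169 0.0615] g [37.15 85.9 ] F gx,gy,z [ 0.39 -0.23 -0.14] gap 0.246
```

```bash
S='python3 -c "from h import *;show()"'
python3 -m crank '[{"grip":0.75,"offset":[0,0.3,0],"angular":[0,0,0]},{"grip":0.75,"offset":[0,0.5,0],"angular":[0,0,0]},{"grip":0.75,"offset":[0,0.5,0],"angular":[0,0,0]},{"grip":0.75,"offset":[0,0.5,0],"angular":[0,0,0]}]'>/dev/null; eval $S
```

```text
t 23.65 tcp [0.5457 0.1164 0.0615] g [36.63 85.92] F gx,gy,z [1.21 0.57 0.48] gap 0.251
```

```bash
S='python3 -c "from h import *;show()"'
python3 -m crank '[{"grip":0.75,"offset":[0,0.3,0],"angular":[0,0,0]},{"grip":0.75,"offset":[0,0.5,0],"angular":[0,0,0]},{"grip":0.75,"offset":[0,0.5,0],"angular":[0,0,0]},{"grip":0.75,"offset":[0,0.5,0],"angular":[0,0,0]}]'>/dev/null; eval $S
```

```text
t 24.05 tcp [0.5456 0.1159 0.0615] g [36.15 85.9 ] F gx,gy,z [1.19 0.11 0.04] gap 0.251
```

```bash
S='python3 -c "from h import *;show()"'
python3 -m crank '[{"grip":0.75,"offset":[0,0.3,0],"angular":[0,0,0]},{"grip":0.75,"offset":[0,0.4,0],"angular":[0,0,0]},{"grip":0.75,"offset":[0,0.4,0],"angular":[0,0,0]},{"grip":0.75,"offset":[0,0.4,0],"angular":[0,0,0]}]'>/dev/null; eval $S
python3 -c "
from h import *
for n in('side','wrist'): snap(n,n[0]+'15.png')
show()
i=cv2.imread('pics/w15.png');cv2.imwrite('pics/w15z.png',cv2.resize(i[30:230,180:400],None,fx=3,fy=3,interpolation=2))
i=cv2.imread('pics/s15.png');cv2.imwrite('pics/s15z.png',cv2.resize(i[170:250,200:280],None,fx=7,fy=7,interpolation=2))
s=load('w15.png')
for e in (15,17,19,21,23):
  print(e,'edge',proj(s,(*g2w(e/1e3,0),.049)).round(1))
for px in(6,8,10): print(px,'pintop L/R',[proj(s,(*g2w((px+d)/1e3,0),.098).round(4)).round(1) for d in(-11,11)])
"
```

```text
t 24.45 tcp [0.5456 0.1155 0.0615] g [35.74 85.89] F gx,gy,z [ 0.78 -0.17 -0.53] gap 0.249
t 24.55 tcp [0.5455 0.1155 0.0615] g [35.77 85.9 ] F gx,gy,z [ 0.01 -0.43 -1.07] gap 0.247
15 edge [291.9  87.7]
17 edge [288.1  87.7]
19 edge [284.3  87.7]
21 edge [280.4  87.7]
23 edge [276.6  87.7]Traceback (most recent call last):
  File "<string>", line 10, in <module>
    for px in(6,8,10): print(px,'pintop L/R',[proj(s,(*g2w((px+d)/1e3,0),.098).round(4)).round(1) for d in(-11,11)])
                                                     ^^^^^^^^^^^^^^^^^^^^^^^^^^^^^^^
AttributeError: 'tuple' object has no attribute 'round'. Did you mean: 'count'?
```

View pics/w15z.png

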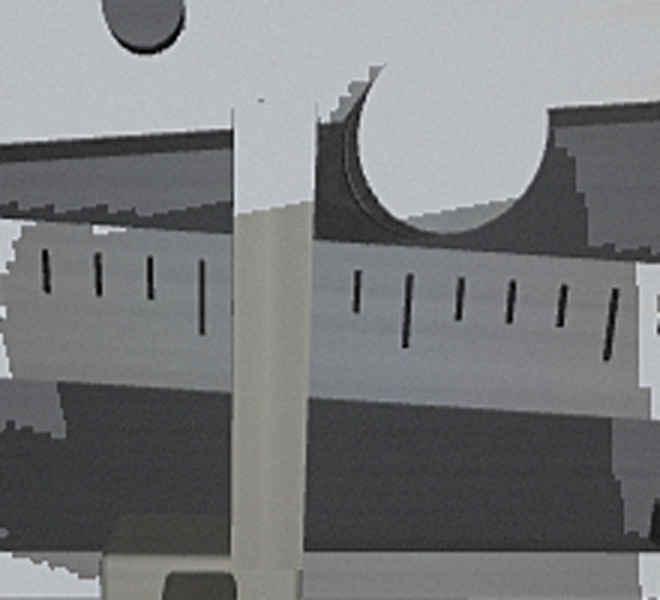

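View pics/s15z.png

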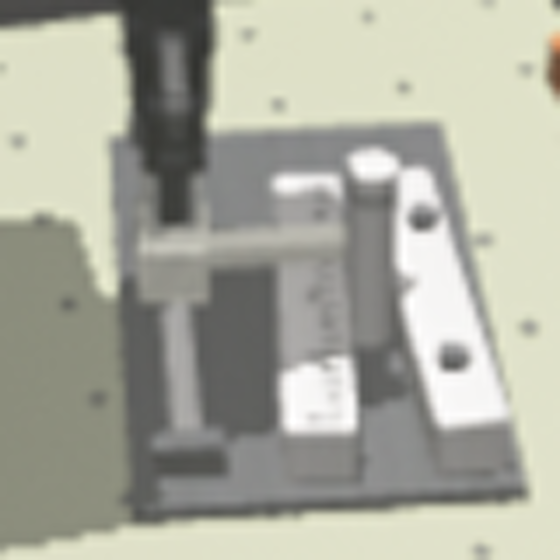

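```bash
python3 -c "
from h import *
s=load('w15.png')
print(w2g(back(s,180+316/3,70,.049))*1e3, w2g(back(s,180+358/3,78,.098))*1e3, w2g(back(s,180+549/3,78,.098))*1e3)
show()"
```

```text
[18.73631888 -8.48592706] [18.89483872  1.36784286] [-3.69370054  1.33714085]
t 24.55 tcp [0.5455 0.1155 0.0615] g [35.77 85.9 ] F gx,gy,z [ 0.01 -0.43 -1.07] gap 0.247
```

```bash
S='python3 -c "from h import *;show()"'
python3 -m crank '[{"grip":0.75,"offset":[0,0.3,0],"angular":[0,0,0]},{"grip":0.75,"offset":[0,0.3,0],"angular":[0,0,0]},{"grip":0.75,"offset":[0,0.3,0],"angular":[0,0,0]}]'>/dev/null; eval $S
```

```text
t 24.85 tcp [0.5455 0.1152 0.0615] g [35.46 85.87] F gx,gy,z [ 0.42  0.49 -0.4 ] gap 0.254
```

```bash
S='python3 -c "from h import *;show()"'
python3 -m crank '[{"grip":0.75,"offset":[0,0.3,0],"angular":[0,0,0]},{"grip":0.75,"offset":[0,0.3,0],"angular":[0,0,0]},{"grip":0.75,"offset":[0,0.3,0],"angular":[0,0,0]}]'>/dev/null; eval $S
```

```text
t 25.15 tcp [0.5455 0.1149 0.0615] g [35.13 85.87] F gx,gy,z [ 1.33  0.16 -0.67] gap 0.252
```

```bash
S='python3 -c "from h import *;show()"'
python3 -m crank '[{"grip":0.75,"offset":[0,0.3,0],"angular":[0,0,0]},{"grip":0.75,"offset":[0,0.3,0],"angular":[0,0,0]},{"grip":0.75,"offset":[0,0.3,0],"angular":[0,0,0]}]'>/dev/null; eval $S
```

```text
t 25.45 tcp [0.5454 0.1148 0.0615] g [34.99 85.88] F gx,gy,z [1.16 0.9  0.01] gap 0.25
```

```bash
S='python3 -c "from h import *;show()"'
python3 -m crank '[{"grip":0.75,"offset":[0,0.3,0],"angular":[0,0,0]},{"grip":0.75,"offset":[0,0.3,0],"angular":[0,0,0]},{"grip":0.75,"offset":[0,0.3,0],"angular":[0,0,0]}]'>/dev/null; eval $S
```

```text
t 25.75 tcp [0.5454 0.1146 0.0615] g [34.85 85.87] F gx,gy,z [ 3.27  0.12 -0.17] gap 0.251
```

```bash
S='python3 -c "from h import *;show()"'
python3 -m crank '[{"grip":0.75,"offset":[0,0,0],"angular":[0,0,0]}]'>/dev/null; eval $S
python3 -m crank '[{"grip":0.75,"offset":[0,0,0],"angular":[0,0,0]}]'>/dev/null; eval $S
```

```text
t 25.85 tcp [0.5454 0.1146 0.0615] g [34.84 85.88] F gx,gy,z [ 3.64  1.65 -0.83] gap 0.25
t 25.95 tcp [0.5454 0.1146 0.0615] g [34.82 85.9 ] F gx,gy,z [ 3.57  0.06 -0.73] gap 0.252
```

```bash
S='python3 -c "from h import *;show()"'
python3 -m crank '[{"grip":0.75,"offset":[0,-1,0],"angular":[0,0,0]},{"grip":0.75,"offset":[0,-2.5,0],"angular":[0,0,0]},{"grip":0.7,"offset":[0,-3.5,0],"angular":[0,0,0]},{"grip":0.65,"offset":[0,-3.5,0],"angular":[0,0,0]},{"grip":0.6,"offset":[0,-3.5,0],"angular":[0,0,0]},{"grip":0.6,"offset":[0,-3.5,0],"angular":[0,0,0]}]'>/dev/null; eval $S
python3 -c "
from h import *
for n in('side','wrist'): snap(n,n[0]+'16.png')
i=cv2.imread('pics/w16.png');cv2.imwrite('pics/w16z.png',cv2.resize(i[30:330,150:400],None,fx=2,fy=2,interpolation=2))
"
```

```text
t 26.55 tcp [0.5461 0.1177 0.0615] g [37.97 85.75] F gx,gy,z [ 0.74 -0.31 -0.08] gap 0.4
```

View pics/w16z.png

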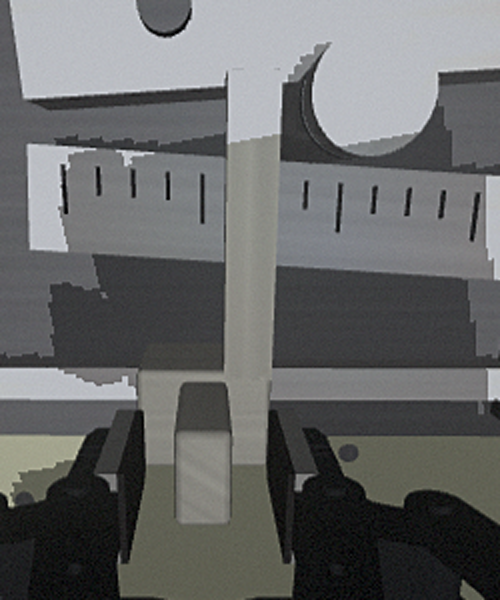

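Both pads are clear of the tab (tab at zoom x 175–230, pads at 130 and 285). Going straight up, then away.

```bash
S='python3 -c "from h import *;show()"'
python3 -m crank '[{"grip":0.6,"offset":[0,0,-15],"angular":[0,0,0]},{"grip":0.6,"offset":[0,0,-45],"angular":[0,0,0]},{"grip":0.6,"offset":[0,0,-85],"angular":[0,0,0]},{"grip":0.6,"offset":[0,0,-120],"angular":[0,0,0]},{"grip":0.6,"offset":[0,0,-140],"angular":[0,0,0]},{"grip":0.6,"offset":[-50,-30,-150],"angular":[0,0,0]},{"grip":0.6,"offset":[-70,-60,-150],"angular":[0,0,0]},{"grip":0.6,"offset":[-70,-60,-150],"angular":[0,0,0]},{"grip":0.6,"offset":[-70,-60,-150],"angular":[0,0,0]}]'>/dev/null; eval $S
python3 -c "
from h import *
for n in('side','wrist','top'): snap(n,n[0]+'17.png')
i=cv2.imread('pics/t17.png');cv2.imwrite('pics/t17z.png',cv2.resize(i[155:240,195:310],None,fx=6.9,fy=6.9,interpolation=2))
i=cv2.imread('pics/s17.png');cv2.imwrite('pics/s17z.png',cv2.resize(i[170:250,200:280],None,fx=7,fy=7,interpolation=2))
"
```

```text
t 27.55 tcp [0.4862 0.189  0.2118] g [ 98.63 156.39] F gx,gy,z [-0.23 -0.62  0.98] gap 0.402
```

View pics/w17.png

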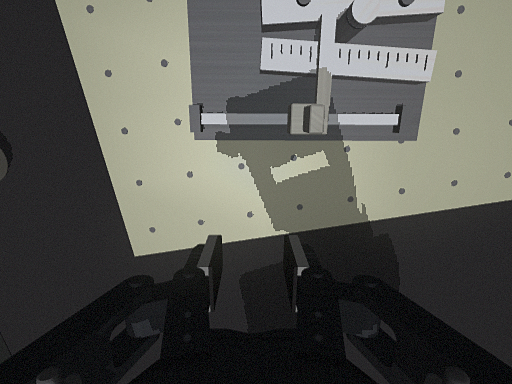

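View pics/s17z.png

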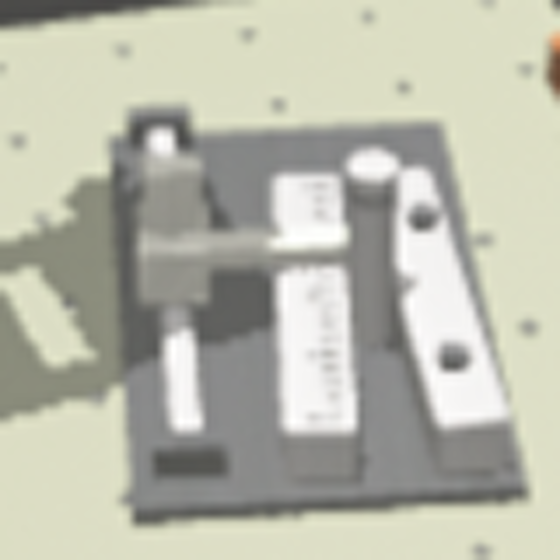

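View pics/t17z.png

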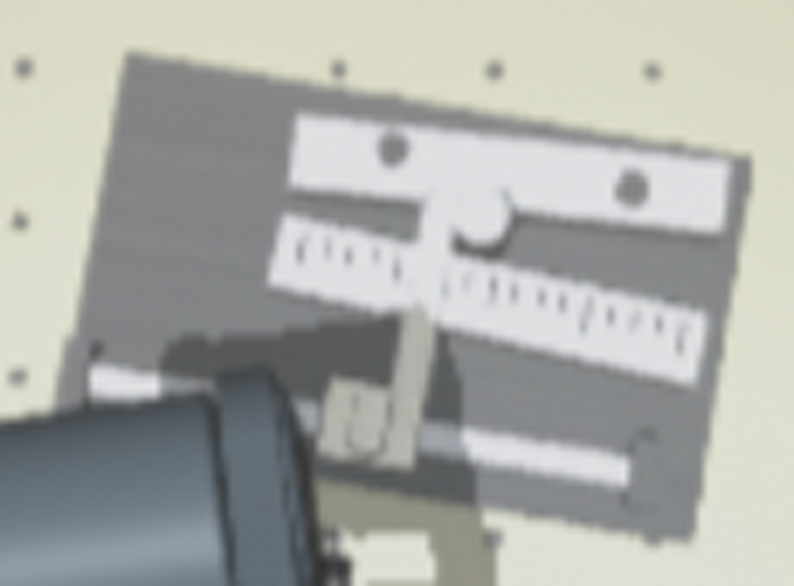

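View pics/s17.png

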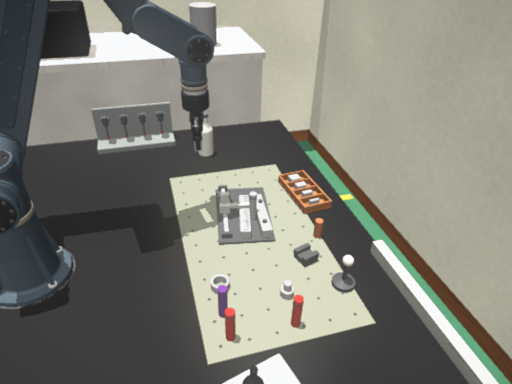

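```bash
python3 -c "
from h import *
S=load('s17.png');T=load('t17.png')
f=lambda U,V,k,o:(o[0]+(U+.5)/k-.5,o[1]+(V+.5)/k-.5)
print('pin top side',w2g(back(S,*f(371,165,7,(200,170)),.098))*1e3,'top',w2g(back(T,*f(482,218,6.9,(195,155)),.098))*1e3)
print('edge top',w2g(back(T,*f(451,240,6.9,(195,155)),.049))*1e3)
show();manip.sign_off();show()"
```

```text
pin top side [11.51278982  0.83752246] top [9.21025519 1.71550617]
edge top [20.03443698  6.89381399]
t 27.7 tcp [0.4875 0.1876 0.2114] g [ 97.46 154.86] F gx,gy,z [-0.96 -0.6   0.12] gap 0.4
the job is handed in; nothing more can be done
the job is handed in; nothing more can be done
```

I finished the job and handed it in at t ≈ 27.7 s. The pin is wedged upright in the slot and the cursor's edge is against it.

- **Wedging:** I gripped the pin, stood it on the slot floor at x ≈ −69 mm and slid it in. It wedged at the gauge's x ≈ 7.7 mm, with a final push of about 10.4 N and almost no side force (about 0.2 N). I let go without disturbing it.
- **Cursor:** I pushed the tab with one finger until the reading rose from about 1 N of sliding friction to about 3.6 N, so roughly 2.5 N on the pin. I then backed off and took the arm clear.

**Last checks:**
- **Contact:** The final pictures show the pin standing between the jaws, the cursor's edge against it, and the bystanders where they were. In the top view the edge is at x ≈ 20.0 mm and the pin's axis at 9.2 mm. That is 10.8 mm apart, where contact is 11 mm.
- **Disagreement:** The pin's top measured at x = 11.5 mm from the side camera, 9.2 mm from the top camera, and 7.7 mm from the arm. That is about what 2 mm of calibration error and one-pixel readings would give. It does mean a small lean of the pin can't be ruled out from these numbers alone.
- **Floor force:** While sliding, the pin pressed on the floor a little unevenly, peaking at about 7 N, so I eased it off. At a few points it may have been only barely touching the floor.

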